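# Refit the stage plate under a video microscope

## Robot

A 6-joint arm with a two-finger parallel gripper is mounted at the origin on the work surface. World frame = base frame: x ahead of the robot, y to its left, z up, the work surface at z = 0. Lengths are in m, angles in rad, forces in N, time in s.
With the tool pointing down it reaches from about 0.3 to 0.775 m from the base axis. Payload 14.6 kg.
Tool frame: the origin (TCP) lies at the very end of the fingers, on their centre line; the grasp point (between the pads) lies 19 mm behind it; z points along the fingers, y is the direction in which the jaws open and shut (so a half turn about z gives the same grasp; the last joint's range is limited). The gripper opens to 94 mm and grips with 3 to 60 N. Pads are 16 mm wide; open, the fingers measure 119 mm over their backs; the gripper's body (75 mm by 177 mm) begins 78 mm behind the grasp point.
Start: joints at [-1.391, 0.3, 1.521, -0, 1.321, -0.067], TCP at [0.134, -0.533, 0.174] pointing down, gripper open.
Joint ranges: [-3.03, 3.03], [-0.79, 2.21], [0.23, 2.52], [-1.04, 4.18], [0, 3.07], [-2.55, 2.55]. Speed limits (rad/s): [2.22, 2.22, 2.57, 3.14, 3.14, 3.14].

## Interface

Orientations are given as [roll, pitch, yaw] about the fixed x, y, z axes, in that order (R = Rz(yaw) Ry(pitch) Rx(roll)).
In Python, from rig import arm gives the robot as it stands.
- The arm moves only by the tool jog_arm, never from a script. Its argument "increments" is a list of rows, each a list of 6 numbers: the shift along the world's x, y, z in mm, then the turn, a rotation vector about the world's x, y, z in rad. A call has exactly 8 rows; each row is the pose to reach, as a shift and turn from the pose commanded when the call began; what a row does not reach only later rows make up. A row lasts 1/8 s, in which the tool goes at most 62.5 mm and 10.7 degrees, less where a joint would pass 70% of its speed; a pose out of reach is approached as far as the arm can. A call with a gripper value outside its range is refused whole. "gripper" is the closure, from 0 (fully open) to 1 (shut), set as the call begins (left out, the last holds). The fingers move at their own pace and stop on an object; "squeeze" is the grip in N (left out, the last holds). Time passes only in rows, so rows that repeat a pose let the fingers close, or fill a call up. It gives the time, the measured TCP pose, the force and the opening at its end, in the units of the state.
- arm.sense(): the state, without advancing time (a new reading comes with each control period).
- arm.capture(name): name is "side" or "top" or "wrist"; returns the picture (384x512x3 uint8, red, green, blue); there is no depth.
- arm.camera_params(name): a dict with "camera_matrix" (3x3 intrinsics, pixels), "k1" (the pictures are not rectified: a ray, as slopes to the right and down, at radius r is drawn at 1 + k1 r^2 times it, then the intrinsics apply), "R" (3x3) and "t" (3): a world point X has camera coordinates R X + t; the wrist camera has in their place "mount" (4x4, takes a point from camera to tool coordinates, whose origin is the TCP and whose axes are the flange's). Camera axes: x right, y down, z forward; pixel columns grow to the right and rows downward; lengths in m; the calibration is good to about 2 mm. A picture is of the moment at which its call begins: read the wrist's pose just before it. camera_params takes no time and is no camera call.
- arm.finish_job(): hands the job in, once; it reports no verdict.
Trained networks look in the newest picture that a camera, given by its name, has taken for a name from the list of things; names that differ only in an ending like _2 or _b are one class to them, and where a whole thing is asked for, a point or a joint stands for the part that bears it (a point fixed in the world has none). Each returns a list of dicts, best first, with "confidence" (0 to 1); they miss things now and then, are a little off and sometimes report something else, mostly with a low value. They report only what shows in the picture. A call takes as long as a camera call. They do not tell look-alikes from the thing itself.
- arm.find_in(query, camera): "pixel" ([column, row] in pixels, amid what is visible of it).
- arm.place_of(query, camera): "pixel" ([column, row] in pixels: a listed point, or the origin of a listed thing).
The state is a dict: "time_s": time; "joint_pos": joint angles; "dq": joint speeds; "joint_torque": joint torques, N m; "position": TCP position; "tcp_rot": TCP orientation; "ft_force": force on the tool from outside, world axes, zero at the start; "torque": the same for the moment, N m; "width": finger opening in m.
Only numpy, scipy, OpenCV 4.12 (cv2) and the standard library are available. Lean on these libraries where they do the work, as an engineer would, in place of code of your own. Each camera call takes 0.05 s, during which the arm holds its last target.

## Task

The video microscope's white glass stage plate is kept in the covered steel dish: lift the lid off by its knob and set it down on the blue mat. Take the glass plate out and lay it flat on the front part of the microscope's base, then slide it back along the base, without lifting it again, until it drops flush into the round pocket under the ring light. Do not touch the microscope's head, drop nothing, and leave the other things on the bench where they are.

Things in the scene. Friction and masses are not known exactly. Their poses are not given: they have to be found in the camera images.
- scope: Video microscope stand, fixed. Its base is a grey slab 280 mm long (own x), 200 mm wide (own y), 22 mm thick, flat on top, lying on the bench. Origin: centre of the slab's underside, straight below the pocket's centre. Own +x points from the front of the base (the robot's side) to a 28 mm steel post at own x = +110 mm. The top is bare from own x = -140 mm back to the pocket.
- pocket (a point): Centre of the mouth of the round pocket in the base's top, 22 mm above the bench; axes as the stand. The pocket is 64 mm across and 6 mm deep, with a dark floor and a 1.5 mm chamfer. The plate pushed slowly from the front tips or drops in by itself when nearly centred, and is then flush with the base.
- head: Microscope head on the post, fixed; origin and axes as the stand. Black ring light, 72 mm across, centred over the pocket, its underside 85 mm above the base's top; above it a black barrel (64 mm across at its holder) with a blue 55 mm camera cube, 350 mm above the bench at most; a white focus carriage rides on the post.
- ring (a point): Centre of the ring light's underside, 107 mm above the bench, over the pocket. An upright gripper does not fit here: to reach the pocket from the front the tool must lean back towards the front of the base, some 32 to 45 degrees. At own x = -95 mm or less (ahead of the pocket) an upright gripper has room.
- glass_c (a point): Stage plate: loose white opal-glass disc, 60 mm in diameter, 6 mm thick, about 45 g. The point is its centre, half-way up; own z is its axis. It starts flat on the dish's inner floor, under the lid, up to 10 mm off the dish's centre. It slides on the base; pushed at its edge by two fingers set 30 mm apart it stays centred between them.
- lid_knob (a point): Centre of the black knob of the dish's loose aluminium lid, half-way up, 29 mm above the lid's underside; own z up. Knob 28 mm in diameter, 22 mm tall, on a 16 mm stem; the lid's top is 17 mm below the point at the stem, 21 mm at its edge. Lid 156 mm in diameter, about 160 g; a 134 mm wide, 5 mm deep step below fits loosely into the dish and carries the lid when set down.
- dish: Round steel dish, fixed, 150 mm across outside, 144 mm inside, 40 mm tall; inner floor (blue lining) 5 mm above the bench. Origin: centre of the underside.
- mat: Blue silicone mat, fixed, 180 by 180 mm, 2 mm thick. Origin: centre of the underside; own x and y run along its sides. Here the lid goes.
- reagent: Bystander: amber bottle with white cap, 60 mm across, 125 mm tall. Origin: centre of the underside.
- oil: Bystander: small amber bottle with black cap, 40 mm across, 75 mm tall. Origin: centre of the underside.
- petri: Bystander: closed Petri dish, 94 mm across, 17 mm tall. Origin: centre of the underside.
- slidebox: Bystander: green slide box, 90 (own x) by 170 (own y) by 34 mm. Origin: centre of the underside.
- forceps: Bystander: steel forceps, 150 mm long (own x), 15 mm wide, 7 mm tall, lying between dish and microscope. Origin: middle of the underside.
- blower: Bystander: red rubber air blower standing upright, 60 mm across, 135 mm tall. Origin: centre of the underside.
- mug: Bystander: blue mug, 80 mm across with a handle, 95 mm tall. Origin: centre of the underside.
Mind the look-alikes: they are no part of the job. Of the things shaped like the part that bears lid_knob, the aluminium one is meant.

How it is judged:
By the outcome, as a careful person would: the job done as asked, in the order asked, and still so for the second after the job is handed in, with the robot touching nothing.
It also fails if it takes over 67 s, if anything falls off the work surface, if the arm or the gripper's body presses on something with over 40 N, if the wrist force passes 120 N, or if a joint passes its speed limit or range.

## Working session

There is one attempt and no reset: what is moved stays moved. The work goes in short steps, Python scripts to look and compute and a tool call to move; the robot and the scene stay as the last step left them, time stands still between calls to the robot, and variables do not carry over. Pictures are saved under pics/ and viewed, and the job is handed in when it is done.

Besides the shell and the picture viewer there is one more tool, called after "Request:" by a JSON object that holds its "fn" and its "kwargs". jog_arm: Moves the arm, as the interface text tells. Its arguments: {"type":"object","properties":{"increments":{"type":"array","items":{"type":"array","items":{"type":"number"}}},"gripper":{"type":"number"},"squeeze":{"type":"number"}},"required":["increments"]}

```bash
ls; mkdir -p pics; cat > h.py <<'E'
import numpy as np, cv2
from rig import arm
def cap(n,f):
    im=arm.capture(n); cv2.imwrite(f'pics/{f}.png',im[:,:,::-1]); return im
def campose(n):
    p=arm.camera_params(n); K=np.array(p['camera_matrix']);k1=p['k1']
    if 'R' in p: return K,k1,np.array(p['R']),np.array(p['t'])
    s=arm.sense(); M=np.array(p['mount'])
    T=np.eye(4);T[:3,:3]=rot(s['tcp_rot']);T[:3,3]=s['position']
    W=np.linalg.inv(T@M); return K,k1,W[:3,:3],W[:3,3]
def rot(e):
    from scipy.spatial.transform import Rotation as R
    e=np.array(e)
    return R.from_euler('xyz',e).as_matrix() if e.size==3 else e
def ray(n,px,cp=None):
    K,k1,R,t=cp or campose(n)
    x=(np.array(px)-[K[0,2],K[1,2]])/[K[0,0],K[1,1]]
    u=x.copy()
    for _ in range(30): u=x/(1+k1*(u@u))
    return -R.T@t, R.T@np.array([u[0],u[1],1.])
def atz(n,px,z,cp=None):
    o,d=ray(n,px,cp); return o+d*(z-o[2])/d[2]
def proj(n,X,cp=None):
    K,k1,R,t=cp or campose(n)
    c=R@np.array(X)+t; u=c[:2]/c[2]; u=u*(1+k1*(u@u))
    return np.array([K[0,0]*u[0]+K[0,2],K[1,1]*u[1]+K[1,2]])
E
python3 - <<'E'
from h import *
print(arm.sense())
for n in ['side','top','wrist']:
    cap(n,n+'0'); p=arm.camera_params(n); print(n,{k:np.round(np.array(v),4).tolist() for k,v in p.items()})
E
```

```text
pics
{'time_s': 0.0, 'joint_pos': array([-1.39061027e+00,  3.00474233e-01,  1.52163641e+00,  2.37877882e-05,
        1.32073186e+00, -6.66015220e-02]), 'dq': array([ 0.00017917, -0.00010928, -0.00016549, -0.00015514,  0.00142674,
        0.00058316]), 'joint_torque': array([ 4.82983596e-04, -5.31805015e+01, -3.52736735e+01,  7.08830310e-02,
        2.44265457e-02, -9.55525502e-05]), 'position': array([ 0.13430263, -0.53300569,  0.17296125]), 'tcp_rot': array([-3.14034711e+00, -1.06169632e-04,  2.46781616e-01]), 'ft_force': array([-0.39653729, -0.83348396,  0.5031332 ]), 'torque': array([-0.00824515,  0.03987504, -0.01257563]), 'width': 0.09392170197535109}
side {'camera_matrix': [[397.6827, 0.0, 250.8203], [0.0, 397.6827, 192.2159], [0.0, 0.0, 1.0]], 'k1': -0.0382, 'R': [[0.9782, -0.2074, -0.0039], [-0.1499, -0.6935, -0.7047], [0.1434, 0.69, -0.7095]], 't': [-0.4969, 0.1124, 1.2825]}
top {'camera_matrix': [[496.1258, 0.0, 254.37], [0.0, 496.1258, 189.6833], [0.0, 0.0, 1.0]], 'k1': 0.025, 'R': [[0.0234, -0.9997, 0.0031], [-0.9829, -0.0236, -0.1827], [0.1827, 0.0013, -0.9832]], 't': [-0.022, 0.507, 1.7997]}
wrist {'camera_matrix': [[321.6149, 0.0, 256.6587], [0.0, 321.6149, 193.4165], [0.0, 0.0, 1.0]], 'k1': 0.0149, 'mount': [[-0.0003, -0.9723, -0.2339, 0.067], [1.0, -0.0002, -0.0005, 0.0003], [0.0005, -0.2339, 0.9723, -0.2114], [0.0, 0.0, 0.0, 1.0]]}
```

View pics/side0.png

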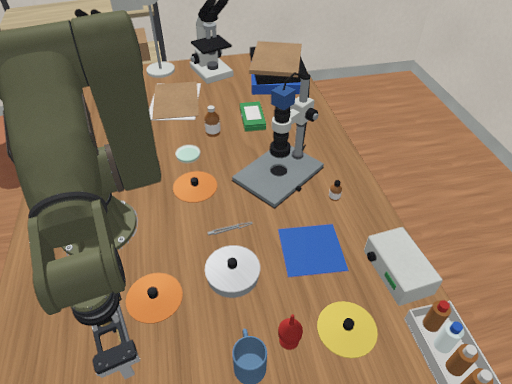

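View pics/top0.png

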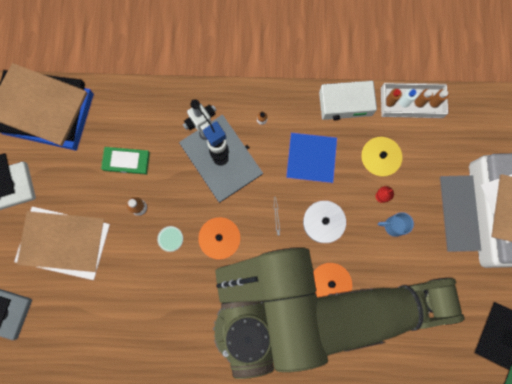

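View pics/wrist0.png

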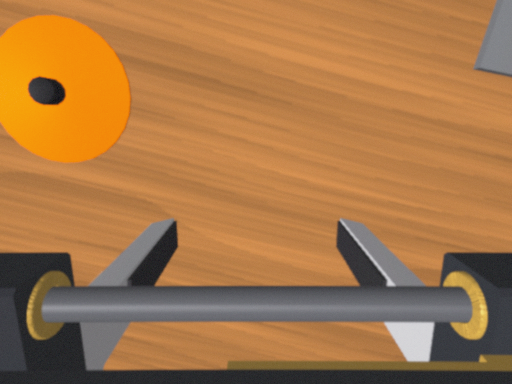

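```bash
python3 - <<'E'
from h import *
for q in ['pocket','lid_knob','dish','mat','scope','ring','head','forceps']:
  for c in ['top','side']:
    if q in('head','forceps') and c=='side': continue
    for r in arm.place_of(q,c)[:4]:
      z={'pocket':.022,'lid_knob':.064,'mat':0.0,'ring':.107}.get(q,0)
      print(q,c,np.round(r['pixel'],1),round(r['confidence'],2),np.round(atz(c,r['pixel'],z),4))
print(arm.sense()['time_s'])
E
```

```text
pocket top [223.5 156.4] 0.87 [0.6384 0.111  0.022 ]
pocket side [279.8 172.1] 0.67 [0.6373 0.1064 0.022 ]
pocket side [314.7 248. ] 0.62 [ 0.6527 -0.2431  0.022 ]
lid_knob top [323.2 219.7] 0.96 [ 0.399  -0.2634  0.064 ]
lid_knob top [331.3 283.2] 0.75 [ 0.1724 -0.2915  0.064 ]
lid_knob top [221.5 232.8] 0.69 [0.3424 0.1055 0.064 ]
lid_knob top [383.2 152.8] 0.66 [ 0.6558 -0.4876  0.064 ]
lid_knob side [347.5 326.4] 0.91 [ 0.6416 -0.5178  0.064 ]
lid_knob side [231.2 261.2] 0.89 [ 0.3956 -0.2665  0.064 ]
lid_knob side [152.2 290.9] 0.78 [ 0.1752 -0.3163  0.064 ]
lid_knob side [194.  180.7] 0.63 [0.3295 0.0818 0.064 ]
mat top [310.  159.4] 0.77 [ 0.6401 -0.2218  0.    ]
mat top [218.2 151.4] 0.71 [0.6634 0.1337 0.    ]
mat side [314.9 249.3] 0.97 [ 0.6593 -0.2327  0.    ]
scope top [219.4 160.6] 0.93 [0.6269 0.1277 0.    ]
scope side [279.5 173.8] 0.62 [0.641  0.1208 0.    ]
scope side [277.6 170.5] 0.51 [0.6388 0.1398 0.    ]
scope side [232.4 263.3] 0.38 [ 0.4031 -0.2301  0.    ]
ring top [218.3 151.3] 0.97 [0.6354 0.1249 0.107 ]
ring side [280.4 153. ] 0.82 [0.6365 0.1113 0.107 ]
head top [221.2 156.4] 0.73 [0.6438 0.1213 0.    ]
forceps top [272.2 214.8] 0.5 [ 0.4211 -0.0795  0.    ]
0.85
```

The lid candidates in the side view are orange (194,187), orange (153,296), yellow (348,328) and bright aluminium (232,270). The aluminium one is the one meant, because it sits on the steel dish. I'll check it in an enlarged crop and also look closely at the base and mat corners.

```bash
python3 - <<'E'
import cv2,numpy as np
s=cv2.imread('pics/side0.png');t=cv2.imread('pics/top0.png')
a=cv2.resize(s[225:305,180:290],None,fx=3.6,fy=3.6,interpolation=cv2.INTER_CUBIC)
b=cv2.resize(t[195:245,295:350],None,fx=6,fy=5.76,interpolation=cv2.INTER_CUBIC)
cv2.imwrite('pics/lidcrop.png',np.hstack([a,b]))
cv2.imwrite('pics/basetop.png',cv2.resize(t[90:210,170:350],None,fx=4.4,fy=4.4,interpolation=cv2.INTER_CUBIC))
cv2.imwrite('pics/baseside.png',cv2.resize(s[130:280,225:360],None,fx=4,fy=4,interpolation=cv2.INTER_CUBIC))
E
```

```text
(no output)
```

View pics/lidcrop.png

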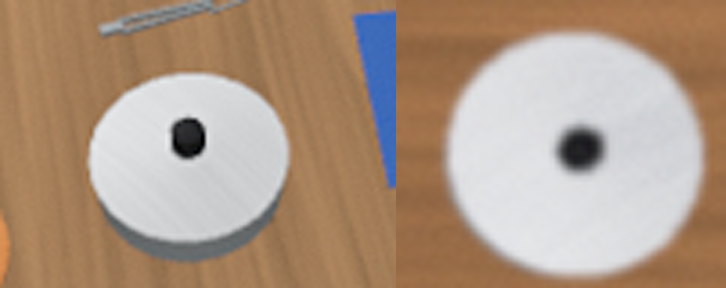

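View pics/basetop.png

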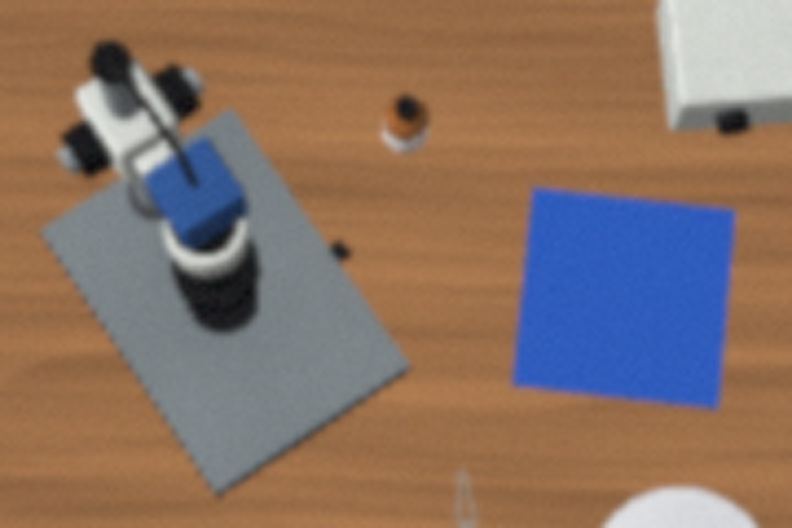

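View pics/baseside.png

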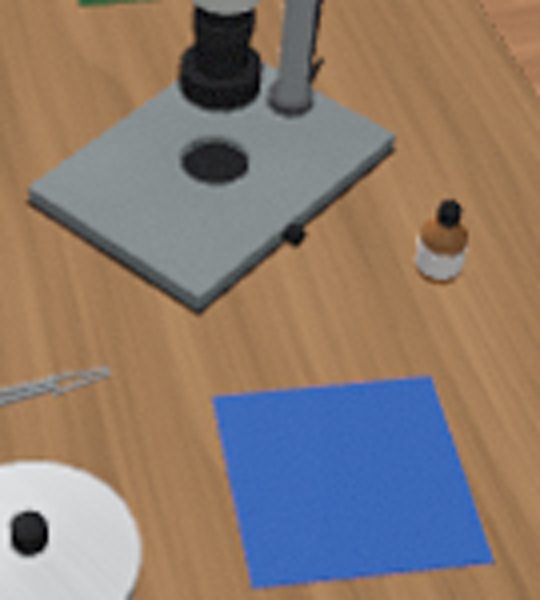

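```bash
python3 - <<'E'
from h import *
from scipy.optimize import least_squares
def up(c,o,s): return (np.array(c)+.5)/s-.5+np.array(o)
def T(p): return up(p,(170,90),4.4)
def S(p): return up(p,(225,130),4.)
base=[('top',T(p),q) for p,q in [((43,231),(.14,.1,.022)),((232,108),(.14,-.1,.022)),((218,488),(-.14,.1,.022)),((409,366),(-.14,-.1,.022))]]
base+=[('side',S(p),q) for p,q in [((30,190),(-.14,.1,.022)),((197,300),(-.14,-.1,.022)),((393,140),(.14,-.1,.022)),((214,161),(0,0,.019))]]
mat=[('top',T(p),q) for p,q in [((533,188),(.09,.09,.002)),((735,210),(.09,-.09,.002)),((718,408),(-.09,-.09,.002)),((513,385),(-.09,.09,.002))]]
mat+=[('side',S(p),q) for p,q in [((214,397),(-.09,.09,.002)),((432,377),(.09,.09,.002)),((493,563),(.09,-.09,.002)),((252,587),(-.09,-.09,.002))]]
cp={n:campose(n) for n in['top','side']}
def fit(d,x0,sel=None):
    dd=[e for e in d if sel is None or e[0]==sel]
    def f(x):
        c,s=np.cos(x[2]),np.sin(x[2]);r=[]
        for n,p,q in dd: r+=list(proj(n,(x[0]+c*q[0]-s*q[1],x[1]+s*q[0]+c*q[1],q[2]),cp[n])-p)
        return r
    r=least_squares(f,x0); print(sel,np.round(r.x[:2],4),np.degrees(r.x[2]).round(2),'rms px',np.sqrt(np.mean(r.fun**2)).round(2))
for sel in (None,'top','side'): fit(base,[.637,.108,.57],sel)
for sel in (None,'top','side'): fit(mat,[.65,-.23,0],sel)
E
```

```text
None [0.6351 0.12  ] 35.21 rms px 0.62
top [0.6358 0.1213] 35.33 rms px 0.47
side [0.6344 0.1176] 35.01 rms px 0.58
None [ 0.6491 -0.2286] -5.47 rms px 0.27
top [ 0.6489 -0.2277] -5.08 rms px 0.09
side [ 0.649  -0.2295] -5.75 rms px 0.2
```

Request:
{"fn": "jog_arm", "kwargs": {"increments": [[33,33,-1,0,0,0],[66,67,-2,0,0,0],[99,100,-3,0,0,0],[132,134,-3,0,0,0],[165,167,-3,0,0,0],[198,201,-3,0,0,0],[230,234,-3,0,0,0],[262,266,-3,0,0,0]], "gripper": 0.3}}

```text
time_s: 1.85
position: [0.3973, -0.2661, 0.1707]
tcp_rot: [3.141, -0.0, 0.247]
ft_force: [0.6, -0.7, 0.2]
width: 0.0661
```

```bash
python3 - <<'E'
from h import *
cap('wrist','w1'); cp=campose('wrist')
for r in arm.place_of('lid_knob','wrist')[:2]: print(np.round(r['pixel'],1),round(r['confidence'],2),np.round(atz('wrist',r['pixel'],.064,cp),4))
E
```

```text
[262.  183.9] 0.74 [ 0.4017 -0.2685  0.064 ]
[239.1 356.3] 0.58 [ 0.1987 -0.2935  0.064 ]
```

View pics/w1.png

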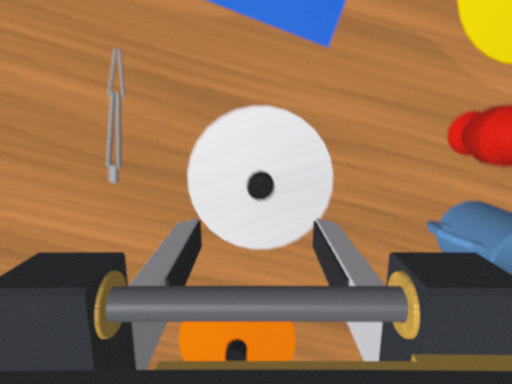

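Request:
{"fn": "jog_arm", "kwargs": {"increments": [[3,-1,-20,0,0,0],[3,-1,-40,0,0,0],[3,-1,-60,0,0,0],[3,-1,-80,0,0,0],[3,-1,-100,0,0,0],[3,-1,-112,0,0,0],[3,-1,-120,0,0,0],[3,-1,-120,0,0,0]]}}

```text
time_s: 2.95
position: [0.3993, -0.2684, 0.0505]
tcp_rot: [-3.141, 0.0, 0.247]
ft_force: [0.2, -0.1, 0.7]
width: 0.0656
```

Request:
{"fn": "jog_arm", "kwargs": {"increments": [[0,0,0,0,0,0],[0,0,0,0,0,0],[0,0,0,0,0,0],[0,0,0,0,0,0],[0,0,0,0,0,0],[0,0,0,0,0,0],[0,0,0,0,0,0],[0,0,0,0,0,0]], "gripper": 1.0, "squeeze": 25}}

```text
time_s: 3.95
position: [0.3994, -0.2683, 0.0506]
tcp_rot: [3.142, -0.0, 0.247]
ft_force: [0.4, 0.2, -0.0]
width: 0.0001
```

The fingers closed to zero, so the knob isn't between them. I'll look.

```bash
python3 - <<'E'
from h import *
a=cap('wrist','w2'); cap('side','s2')
s=cv2.imread('pics/side2.png') if 0 else cv2.imread('pics/s2.png')
cv2.imwrite('pics/s2c.png',cv2.resize(s[190:310,150:310],None,fx=4,fy=4,interpolation=cv2.INTER_CUBIC))
E
```

```text
(no output)
```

View pics/w2.png

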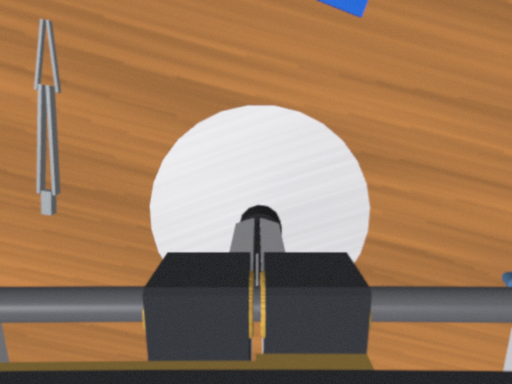

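View pics/s2c.png

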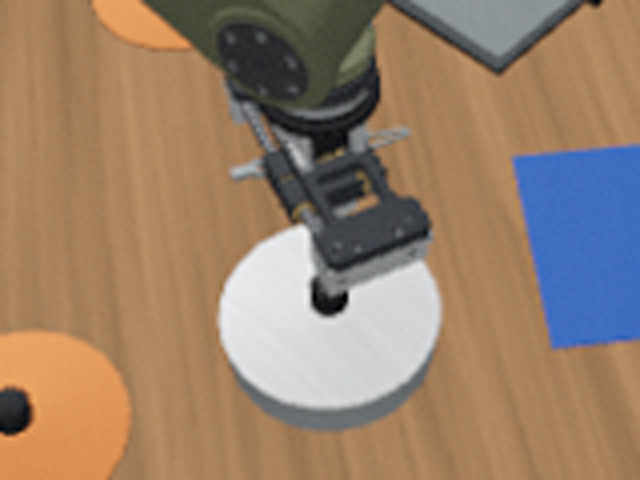

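```bash
python3 - <<'E'
from h import *
from scipy.optimize import least_squares
s=arm.sense(); p=s['position']; print(p)
for n in ['side','top','wrist']: print(n,'tcp',proj(n,p).round(1),'knobguess',proj(n,[.3993,-.2683,.064]).round(1))
def tri(obs):
    def f(X): return np.concatenate([proj(n,X,c)-q for n,c,q in obs])
    r=least_squares(f,[.4,-.26,.06]); print(r.x.round(4),r.fun.round(1))
ct,cs=campose('top'),campose('side')
# w1 pose
import copy
from scipy.spatial.transform import Rotation as Ro
pr=arm.camera_params('wrist');M=np.array(pr['mount']);T=np.eye(4);T[:3,:3]=Ro.from_euler('xyz',[3.141,0,.247]).as_matrix();T[:3,3]=[.3973,-.2661,.1707]
W=np.linalg.inv(T@M);cw=(np.array(pr['camera_matrix']),pr['k1'],W[:3,:3],W[:3,3])
tri([('top',ct,[324.5,221]),('side',cs,[232.2,263.6])])
tri([('top',ct,[323.2,219.7]),('side',cs,[231.2,261.2])])
tri([('side',cs,[232.2,263.6]),('wrist',cw,[260.5,185])])
tri([('top',ct,[325,221]),('side',cs,[232.2,263.6]),('wrist',cw,[260.5,185])])
E
```

```text
[ 0.39936595 -0.26834957  0.05055084]
side tcp [232.8 264.3] knobguess [232.6 261.5]
top tcp [324.1 220.1] knobguess [324.6 219.6]
wrist tcp [256.4 216.3] knobguess [256.3 222.7]
[ 0.3968 -0.2693  0.0555] [-0.  -0.4 -0.3  0.1]
[ 0.3972 -0.2639  0.0605] [ 0.   0.6  0.4 -0.1]
[ 0.3965 -0.2706  0.0583] [-0.3 -0.1  0.1 -0.1]
[ 0.3964 -0.2706  0.0578] [-0.  -0.3 -0.4  0.   0.  -0. ]
```

```bash
python3 - <<'E'
from h import *
w=cv2.imread('pics/w2.png'); cv2.imwrite('pics/w2c.png',cv2.resize(w[180:270,200:320],None,fx=6,fy=6,interpolation=cv2.INTER_CUBIC))
cap('top','t2');t=cv2.imread('pics/t2.png');a=cv2.imread('pics/top0.png')
s=cv2.imread('pics/s2.png');b=cv2.imread('pics/side0.png')
R=lambda x:cv2.resize(x,(380,280),interpolation=cv2.INTER_CUBIC)
cv2.imwrite('pics/cmp2.png',np.vstack([np.hstack([R(t[190:250,285:366]),R(a[190:250,285:366])]),np.hstack([R(s[225:295,190:285]),R(b[225:295,190:285])])]))
E
```

```text
(no output)
```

View pics/w2c.png

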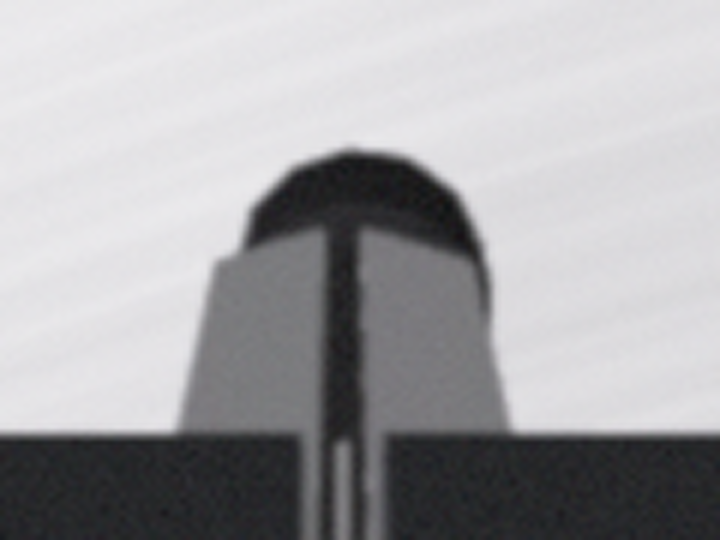

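View pics/cmp2.png

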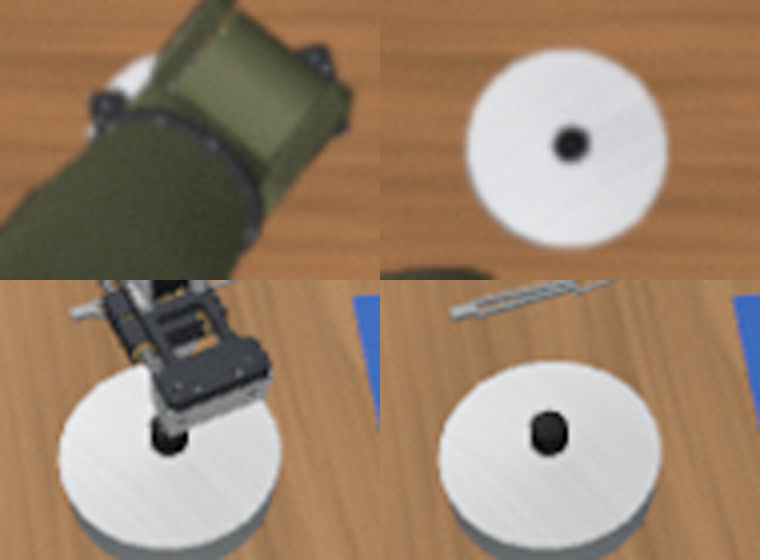

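```bash
cat > lid.py <<'E'
from h import *
from scipy.spatial.transform import Rotation as Ro
from scipy.optimize import least_squares
def wcp(pos,rpy):
    pr=arm.camera_params('wrist');M=np.array(pr['mount']);T=np.eye(4);T[:3,:3]=Ro.from_euler('xyz',rpy).as_matrix();T[:3,3]=pos
    W=np.linalg.inv(T@M);return (np.array(pr['camera_matrix']),pr['k1'],W[:3,:3],W[:3,3])
def mask(f,roi):
    im=cv2.imread(f).astype(int); m=((im.max(2)-im.min(2))<30)&(im.min(2)>185)
    mm=np.zeros(m.shape,np.uint8); x0,y0,x1,y1=roi; mm[y0:y1,x0:x1]=m[y0:y1,x0:x1]
    c=max(cv2.findContours(mm,0,1)[0],key=cv2.contourArea)[:,0,:].astype(float)
    return cv2.convexHull(c.astype(np.float32))[:,0,:]
def fit(n,pts,cp,fixR=None):
    # fit disc rim: each contour pt at height z must be at radius .078 ; solve x,y with z=.043, report R
    for z in (.038,.043,.048):
        P=np.array([atz(n,p,z,cp)[:2] for p in pts])
        f=lambda x: np.hypot(P[:,0]-x[0],P[:,1]-x[1])-x[2]
        r=least_squares(f,[.4,-.26,.078],loss='soft_l1',f_scale=.001); print(n,z,r.x.round(4),np.std(r.fun).round(4))
if __name__=='__main__':
    c1=wcp([.3973,-.2661,.1707],[3.141,0,.247]); c2=wcp([.3994,-.2683,.0506],[3.142,0,.247])
    p=mask('pics/w1.png',(170,90,350,260)); fit('wrist',p,c1)
    p=mask('pics/w2.png',(140,95,380,225)); p=p[p[:,1]<220]; fit('wrist',p,c2)
    for px in [(260,205),(260.5,226),(241,222),(281,222)]: print(px,[atz('wrist',px,z,c2)[:2].round(4) for z in(.04,.053,.075)])
    print('w1 knob',[atz('wrist',(260.5,185),z,c1)[:2].round(4) for z in(.04,.053,.075)])
    p=mask('pics/top0.png',(300,195,350,246)); fit('top',p,campose('top'))
    p=mask('pics/side0.png',(200,240,265,295)); fit('side',p,campose('side'))
E
python3 lid.py
```

```text
wrist 0.038 [ 0.3966 -0.2698  0.0787] 0.0002
wrist 0.043 [ 0.3976 -0.2695  0.0775] 0.0002
wrist 0.048 [ 0.3985 -0.2692  0.0764] 0.0002
wrist 0.038 [ 0.3949 -0.2715  0.0793] 0.0001
wrist 0.043 [ 0.3965 -0.2711  0.0776] 0.0001
wrist 0.048 [ 0.398  -0.2707  0.0758] 0.0001
(260, 205) [array([ 0.405 , -0.2695]), array([ 0.4085, -0.2685]), array([ 0.4144, -0.2668])]
(260.5, 226) [array([ 0.3897, -0.2738]), array([ 0.3941, -0.2725]), array([ 0.4015, -0.2704])]
(241, 222) [array([ 0.3892, -0.2593]), array([ 0.3936, -0.2589]), array([ 0.4011, -0.2582])]
(281, 222) [array([ 0.3963, -0.2874]), array([ 0.4003, -0.2854]), array([ 0.407 , -0.2819])]
w1 knob [array([ 0.3927, -0.2717]), array([ 0.3953, -0.2709]), array([ 0.3998, -0.2695])]
top 0.038 [ 0.3965 -0.2708  0.0765] 0.0005
top 0.043 [ 0.3959 -0.2701  0.0763] 0.0005
top 0.048 [ 0.3953 -0.2694  0.0761] 0.0005
side 0.038 [ 0.3961 -0.2685  0.0774] 0.0004
side 0.043 [ 0.3957 -0.2719  0.077 ] 0.0003
side 0.048 [ 0.3953 -0.2753  0.0766] 0.0003
```

```bash
python3 - <<'E'
from lid import *
pr=arm.camera_params('wrist');M=np.linalg.inv(np.array(pr['mount']));cp=(np.array(pr['camera_matrix']),pr['k1'],M[:3,:3],M[:3,3])
for w in (.033,0):
  for x in (.008,0,-.008):
    for y in (0,.0125):
      for z in (0,-.019,-.025): print(w,x,y,z,proj('wrist',[x,w+y,z],cp).round(1),proj('wrist',[x,-w-y,z],cp).round(1))
w=cv2.imread('pics/w1.png'); cv2.imwrite('pics/w1c.png',cv2.resize(w[190:290,120:400],None,fx=2.8,fy=2.8,interpolation=cv2.INTER_CUBIC))
E
```

```text
0.033 0.008 0 0 [304.8 205.1] [208.  205.1]
0.033 0.008 0 -0.019 [309.3 213.3] [203.5 213.3]
0.033 0.008 0 -0.025 [310.8 216.2] [201.9 216.2]
0.033 0.008 0.0125 0 [323.2 205.1] [189.7 205.1]
0.033 0.008 0.0125 -0.019 [329.3 213.3] [183.5 213.3]
0.033 0.008 0.0125 -0.025 [331.5 216.2] [181.3 216.2]
0.033 0 0 0 [304.4 216.3] [208.4 216.3]
0.033 0 0 -0.019 [308.8 225.4] [204.  225.5]
0.033 0 0 -0.025 [310.3 228.7] [202.4 228.7]
0.033 0 0.0125 0 [322.6 216.3] [190.2 216.3]
0.033 0 0.0125 -0.019 [328.6 225.4] [184.1 225.5]
0.033 0 0.0125 -0.025 [330.8 228.7] [182.  228.7]
0.033 -0.008 0 0 [304.  227.3] [208.8 227.3]
0.033 -0.008 0 -0.019 [308.3 237.4] [204.5 237.4]
0.033 -0.008 0 -0.025 [309.8 241. ] [202.9 241. ]
0.033 -0.008 0.0125 0 [322.1 227.3] [190.8 227.3]
0.033 -0.008 0.0125 -0.019 [328.  237.4] [184.8 237.4]
0.033 -0.008 0.0125 -0.025 [330.1 241. ] [182.7 241. ]
0 0.008 0 0 [256.4 205.1] [256.4 205.1]
0 0.008 0 -0.019 [256.4 213.3] [256.4 213.3]
0 0.008 0 -0.025 [256.4 216.2] [256.4 216.2]
0 0.008 0.0125 0 [274.8 205.1] [238.1 205.1]
0 0.008 0.0125 -0.019 [276.4 213.3] [236.4 213.3]
0 0.008 0.0125 -0.025 [277.  216.2] [235.8 216.2]
0 0 0 0 [256.4 216.3] [256.4 216.3]
0 0 0 -0.019 [256.4 225.4] [256.4 225.4]
0 0 0 -0.025 [256.4 228.7] [256.4 228.7]
0 0 0.0125 0 [274.6 216.3] [238.2 216.3]
0 0 0.0125 -0.019 [276.2 225.4] [236.6 225.4]
0 0 0.0125 -0.025 [276.8 228.7] [236.  228.7]
0 -0.008 0 0 [256.4 227.3] [256.4 227.3]
0 -0.008 0 -0.019 [256.4 237.4] [256.4 237.4]
0 -0.008 0 -0.025 [256.4 240.9] [256.4 240.9]
0 -0.008 0.0125 0 [274.5 227.3] [238.4 227.3]
0 -0.008 0.0125 -0.019 [276.1 237.4] [236.7 237.4]
0 -0.008 0.0125 -0.025 [276.6 240.9] [236.1 240.9]
```

View pics/w1c.png

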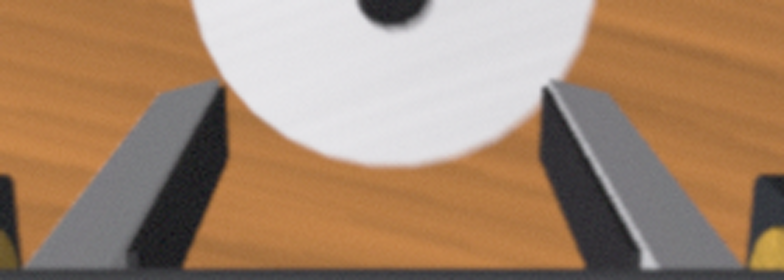

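The fingers are drawn about 28 mm short of the stated TCP. In the wrist pictures their tips are at about 0.19 m depth, where 0.221 m is expected. They therefore closed just above the knob. I'll probe the knob's top gently with the shut fingers to measure the offset.

Request:
{"fn": "jog_arm", "kwargs": {"increments": [[-3,-2,0,0,0,0],[-3,-2,-0.5,0,0,0],[-3,-2,-1,0,0,0],[-3,-2,-1.5,0,0,0],[-3,-2,-2,0,0,0],[-3,-2,-2,0,0,0],[-3,-2,-2,0,0,0],[-3,-2,-2,0,0,0]], "squeeze": 10}}

```text
time_s: 5.1
position: [0.3964, -0.2703, 0.0486]
tcp_rot: [3.142, -0.0, 0.247]
ft_force: [-0.4, 0.2, -0.2]
width: 0.0006
```

Request:
{"fn": "jog_arm", "kwargs": {"increments": [[0,0,-0.3,0,0,0],[0,0,-0.6,0,0,0],[0,0,-0.9,0,0,0],[0,0,-1.2,0,0,0],[0,0,-1.5,0,0,0],[0,0,-1.5,0,0,0],[0,0,-1.5,0,0,0],[0,0,-1.5,0,0,0]]}}

```text
time_s: 6.1
position: [0.3964, -0.2703, 0.0471]
tcp_rot: [3.142, -0.0, 0.247]
ft_force: [0.3, -0.7, 0.3]
width: 0.0005
```

Request:
{"fn": "jog_arm", "kwargs": {"increments": [[0,0,-0.4,0,0,0],[0,0,-0.8,0,0,0],[0,0,-1.2,0,0,0],[0,0,-1.6,0,0,0],[0,0,-2,0,0,0],[0,0,-2,0,0,0],[0,0,-2,0,0,0],[0,0,-2,0,0,0]]}}

```text
time_s: 7.1
position: [0.3963, -0.2703, 0.045]
tcp_rot: [-3.142, 0.0, 0.247]
ft_force: [-0.8, -0.1, -0.4]
width: 0.0002
```

```bash
python3 - <<'E'
from h import *
print(arm.sense()['position'],arm.sense()['ft_force'])
cap('wrist','w3'); cap('side','s3')
w=cv2.imread('pics/w3.png'); s=cv2.imread('pics/s3.png')
cv2.imwrite('pics/w3c.png',np.hstack([cv2.resize(w[180:270,200:300],(400,360),interpolation=cv2.INTER_CUBIC),cv2.resize(s[235:280,210:260],(400,360),interpolation=cv2.INTER_CUBIC)]))
E
```

```text
[ 0.39633771 -0.27032186  0.04504353] [-0.8054928  -0.10315432 -0.36649171]
```

View pics/w3c.png

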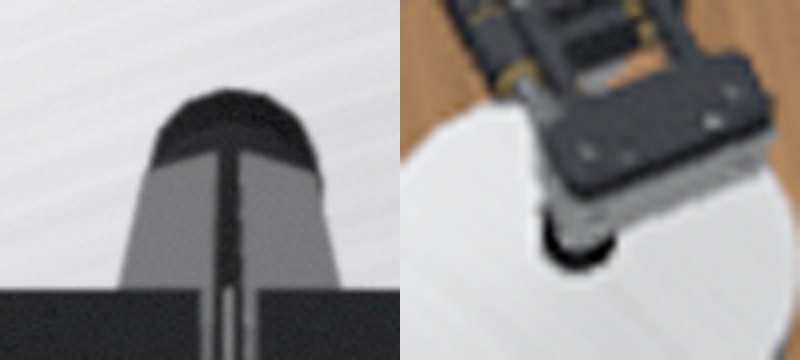

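Request:
{"fn": "jog_arm", "kwargs": {"increments": [[0,0,-0.4,0,0,0],[0,0,-0.8,0,0,0],[0,0,-1.2,0,0,0],[0,0,-1.6,0,0,0],[0,0,-2,0,0,0],[0,0,-2,0,0,0],[0,0,-2,0,0,0],[0,0,-2,0,0,0]]}}

```text
time_s: 8.2
position: [0.3964, -0.2703, 0.0434]
tcp_rot: [3.142, -0.0, 0.247]
ft_force: [-1.3, 0.5, 4.7]
width: 0.0004
```

Request:
{"fn": "jog_arm", "kwargs": {"increments": [[0,0,-0.4,0,0,0],[0,0,-0.8,0,0,0],[0,0,-1.2,0,0,0],[0,0,-1.6,0,0,0],[0,0,-2,0,0,0],[0,0,-2,0,0,0],[0,0,-2,0,0,0],[0,0,-2,0,0,0]]}}

```text
time_s: 9.2
position: [0.3965, -0.2704, 0.0431]
tcp_rot: [3.141, -0.0, 0.247]
ft_force: [-12.2, 7.8, 31.5]
width: 0.0005
```

Contact came at TCP z ≈ 0.0434, with the knob's top at about 0.075. The real fingertips are therefore about 31.5 mm behind the reported TCP, and I'll allow for that from here on.

Request:
{"fn": "jog_arm", "kwargs": {"increments": [[0,0,4,0,0,0],[0,0,8,0,0,0],[0,0,8,0,0,0],[0,0,8,0,0,0],[0,0,8,0,0,0],[0,0,8,0,0,0],[0,0,8,0,0,0],[0,0,8,0,0,0]]}}

```text
time_s: 10.2
position: [0.3964, -0.2703, 0.049]
tcp_rot: [-3.142, -0.0, 0.247]
ft_force: [-0.5, 0.1, -0.8]
width: 0.0006
```

Request:
{"fn": "jog_arm", "kwargs": {"increments": [[0,0,0,0,0,0],[0,0,0,0,0,0],[0,0,0,0,0,0],[0,0,0,0,0,0],[0,0,-10,0,0,0],[0,0,-20,0,0,0],[0,0,-30,0,0,0],[0,0,-30,0,0,0]], "gripper": 0.35}}

```text
time_s: 11.2
position: [0.3959, -0.27, 0.018]
tcp_rot: [-3.14, 0.001, 0.247]
ft_force: [-0.2, -0.4, -0.1]
width: 0.0613
```

Request:
{"fn": "jog_arm", "kwargs": {"increments": [[0,0,0,0,0,0],[0,0,0,0,0,0],[0,0,0,0,0,0],[0,0,0,0,0,0],[0,0,0,0,0,0],[0,0,0,0,0,0],[0,0,0,0,0,0],[0,0,0,0,0,0]], "gripper": 1.0, "squeeze": 25}}

```text
time_s: 12.2
position: [0.3964, -0.2704, 0.0192]
tcp_rot: [3.141, -0.0, 0.247]
ft_force: [-0.4, 0.3, 4.1]
width: 0.0275
```

Request:
{"fn": "jog_arm", "kwargs": {"increments": [[0,0,5,0,0,0],[0,0,12,0,0,0],[0,0,22,0,0,0],[0,0,34,0,0,0],[0,0,46,0,0,0],[0,0,58,0,0,0],[0,0,70,0,0,0],[0,0,70,0,0,0]]}}

```text
time_s: 13.2
position: [0.3967, -0.2706, 0.09]
tcp_rot: [3.14, -0.001, 0.247]
ft_force: [-1.4, 0.0, -2.0]
width: 0.0274
```

```bash
python3 - <<'E'
from h import *
cap('side','s4'); s=cv2.imread('pics/s4.png')
cv2.imwrite('pics/s4c.png',cv2.resize(s[190:310,150:310],None,fx=4,fy=4,interpolation=cv2.INTER_CUBIC))
print(arm.sense()['ft_force'],arm.sense()['width'])
r=arm.place_of('glass_c','side'); print([(np.round(q['pixel'],1),q['confidence'],atz('side',q['pixel'],.008).round(4)) for q in r])
E
```

```text
[-0.53763786 -0.64018568 -1.4342973 ] 0.027268020615688084
[(array([233.6, 273.8]), 0.62, array([ 0.3994, -0.2721,  0.008 ]))]
```

View pics/s4c.png

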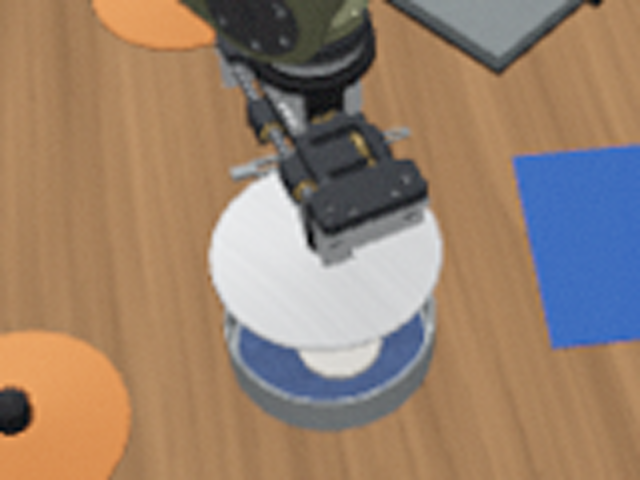

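The lid is lifted. The open dish shows the blue lining and the white plate at about (234,277) in the side view. Next I'll carry the lid to the mat.

Request:
{"fn": "jog_arm", "kwargs": {"increments": [[20,3,0,0,0,0],[55,9,0,0,0,0],[95,16,0,0,0,0],[140,23,0,0,0,0],[185,31,0,0,0,0],[225,38,0,0,0,0],[252,42,0,0,0,0],[252,42,0,0,0,0]]}}

```text
time_s: 14.3
position: [0.6489, -0.2275, 0.0873]
tcp_rot: [-3.14, 0.001, 0.248]
ft_force: [-0.2, -0.1, -1.3]
width: 0.0273
```

Request:
{"fn": "jog_arm", "kwargs": {"increments": [[0,0,-18,0,0,0],[0,0,-38,0,0,0],[0,0,-58,0,0,0],[0,0,-76,0,0,0],[0,0,-88,0,0,0],[0,0,-97,0,0,0],[0,0,-100,0,0,0],[0,0,-101,0,0,0]]}}

```text
time_s: 15.3
position: [0.6486, -0.2284, -0.0116]
tcp_rot: [3.141, -0.0, 0.247]
ft_force: [0.3, -0.1, -1.4]
width: 0.0272
```

```bash
python3 - <<'E'
from lid import *
s=arm.sense(); print(s['position'],s['ft_force'],s['width'])
cap('side','s5'); cap('top','t5'); im=cv2.imread('pics/s5.png')
cv2.imwrite('pics/s5c.png',cv2.resize(im[190:310,210:370],None,fx=4,fy=4,interpolation=cv2.INTER_CUBIC))
for c in('top','side'):
  r=arm.place_of('glass_c',c); print(c,[(np.round(q['pixel'],1),q['confidence'],atz(c,q['pixel'],.008).round(4)) for q in r])
  r=arm.place_of('dish',c); print(c,[(np.round(q['pixel'],1),q['confidence'],atz(c,q['pixel'],.0).round(4)) for q in r])
E
```

```text
[ 0.64858974 -0.22840591 -0.01163836] [ 0.33722542 -0.14810358 -1.35489331] 0.027190931258378476
top [(array([321., 221.]), 0.58, array([ 0.401 , -0.2629,  0.008 ]))]
top [(array([324.4, 229. ]), 0.93, array([ 0.372 , -0.2767,  0.    ]))]
side [(array([235.3, 276.4]), 0.76, array([ 0.4026, -0.2818,  0.008 ]))]
side [(array([234.9, 275. ]), 0.76, array([ 0.403 , -0.2718, -0.    ])), (array([278. , 175.3]), 0.59, array([ 0.6336,  0.1142, -0.    ]))]
```

View pics/s5c.png

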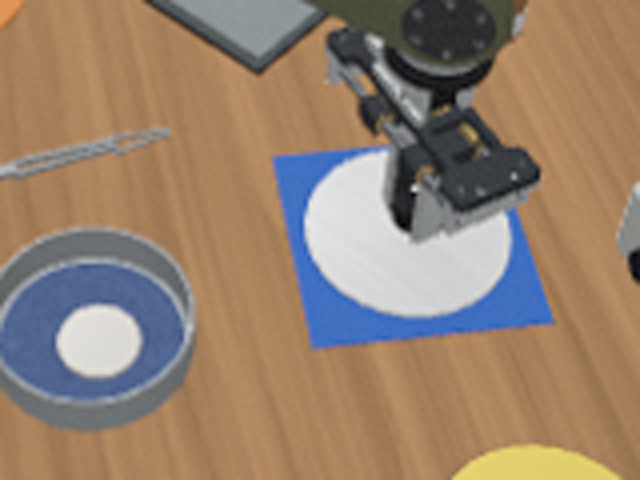

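Request:
{"fn": "jog_arm", "kwargs": {"increments": [[0,0,-0.5,0,0,0],[0,0,-1,0,0,0],[0,0,-1.5,0,0,0],[0,0,-2,0,0,0],[0,0,-2,0,0,0],[0,0,-2,0,0,0],[0,0,-2,0,0,0],[0,0,-2,0,0,0]]}}

```text
time_s: 16.6
position: [0.6484, -0.2283, -0.0137]
tcp_rot: [3.142, -0.0, 0.247]
ft_force: [-2.8, 0.7, 5.4]
width: 0.0272
```

```bash
python3 - <<'E'
from lid import *
s=arm.sense(); print(s['position'],s['ft_force'],s['width'])
def fitc(n,f,roi,z,R):
    im=cv2.imread(f).astype(int); m=((im.max(2)-im.min(2))<40)&(im.min(2)>170)
    mm=np.zeros(m.shape,np.uint8); x0,y0,x1,y1=roi; mm[y0:y1,x0:x1]=m[y0:y1,x0:x1]
    c=max(cv2.findContours(mm,0,1)[0],key=cv2.contourArea)
    p=cv2.convexHull(c)[:,0,:]; P=np.array([atz(n,q,z)[:2] for q in p]); 
    r=least_squares(lambda x: np.hypot(P[:,0]-x[0],P[:,1]-x[1])-x[2],[.4,-.27,.03]); print(n,r.x.round(4),len(p),p.min(0),p.max(0))
fitc('side','pics/s5.png',(222,262,250,287),.011,.03)
fitc('top','pics/t5.png',(308,205,342,240),.011,.03)
t=cv2.imread('pics/t5.png'); cv2.imwrite('pics/t5c.png',cv2.resize(t[195:250,290:360],None,fx=8,fy=8,interpolation=cv2.INTER_CUBIC))
E
```

```text
[ 0.64841201 -0.2283087  -0.01370792] [-2.76832788  0.67308267  5.38633827] 0.02715578129028186
side [ 0.4005 -0.277   0.0293] 18 [224 266] [244 283]
top [ 0.4011 -0.2749  0.0288] 13 [317 214] [332 228]
```

View pics/t5c.png

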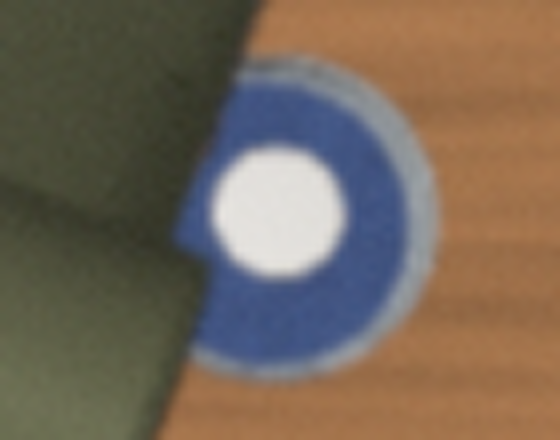

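The lid is seated on the mat, with 5 N contact at the expected height. In the top view the plate is a white disc at about (324,221), which puts it at (0.401,-0.276). Now I'll release the lid and go back to the dish.

Request:
{"fn": "jog_arm", "kwargs": {"increments": [[0,0,1,0,0,0],[0,0,1,0,0,0],[0,0,1,0,0,0],[0,0,1,0,0,0],[0,0,20,0,0,0],[0,0,50,0,0,0],[0,0,80,0,0,0],[0,0,100,0,0,0]], "gripper": 0.35}}

```text
time_s: 17.6
position: [0.6489, -0.2285, 0.089]
tcp_rot: [3.14, -0.002, 0.247]
ft_force: [0.3, 0.4, -0.2]
width: 0.0611
```

Request:
{"fn": "jog_arm", "kwargs": {"increments": [[-10,-2,0,0,0,0.18],[-40,-8,0,0,0,0.36],[-80,-15,0,0,0,0.54],[-125,-24,0,0,0,0.72],[-170,-33,0,0,0,0.9],[-210,-40,0,0,0,1.08],[-248,-48,0,0,0,1.26],[-248,-48,0,0,0,1.44]], "gripper": 0.15}}

```text
time_s: 18.6
position: [0.3987, -0.2768, 0.0868]
tcp_rot: [3.141, 0.0, 1.691]
ft_force: [-0.0, -0.5, 0.2]
width: 0.0798
```

Request:
{"fn": "jog_arm", "kwargs": {"increments": [[0,0,-5,0,0,0.18],[0,0,-10,0,0,0.36],[0,0,-15,0,0,0.54],[0,0,-20,0,0,0.72],[0,0,-25,0,0,0.93],[0,0,-25,0,0,0.93],[0,0,-25,0,0,0.93],[0,0,-25,0,0,0.93]]}}

```text
time_s: 19.6
position: [0.4004, -0.2764, 0.0613]
tcp_rot: [-3.142, 0.0, 2.614]
ft_force: [-0.3, 0.5, -0.3]
width: 0.08
```

```bash
cat > plate.py <<'E'
from lid import *
def fitc(n,im,roi,z,thr=170,sat=40):
    im=im.astype(int); m=((im.max(2)-im.min(2))<sat)&(im.min(2)>thr)
    mm=np.zeros(m.shape,np.uint8); x0,y0,x1,y1=roi; mm[y0:y1,x0:x1]=m[y0:y1,x0:x1]
    c=max(cv2.findContours(mm,0,1)[0],key=cv2.contourArea)
    p=cv2.convexHull(c)[:,0,:]; cp=campose(n); P=np.array([atz(n,q,z,cp)[:2] for q in p]); 
    r=least_squares(lambda x: np.hypot(P[:,0]-x[0],P[:,1]-x[1])-x[2],[P[:,0].mean(),P[:,1].mean(),.03],loss='soft_l1',f_scale=.001); print(n,r.x.round(4),len(p),p.min(0),p.max(0))
E
python3 - <<'E'
from plate import *
s=arm.sense(); print(s['position'],s['tcp_rot'],s['ft_force'],s['width'])
w=cap('wrist','w6');cap('side','s6')
try: fitc('wrist',w,(100,60,420,240),.011)
except Exception as e: print(e)
r=arm.place_of('glass_c','wrist'); print([(np.round(q['pixel'],1),q['confidence'],atz('wrist',q['pixel'],.008).round(4)) for q in r])
E
```

```text
[ 0.40044545 -0.27638911  0.06134638] [-3.14153992e+00  3.71130386e-04  2.61431356e+00] [-0.27921681  0.54743073 -0.30160099] 0.07996309055116708
wrist [ 0.4035 -0.2737  0.084 ] 29 [150  96] [363 239]
[(array([256.2, 196.1]), 0.85, array([ 0.3986, -0.2762,  0.008 ]))]
```

View pics/w6.png

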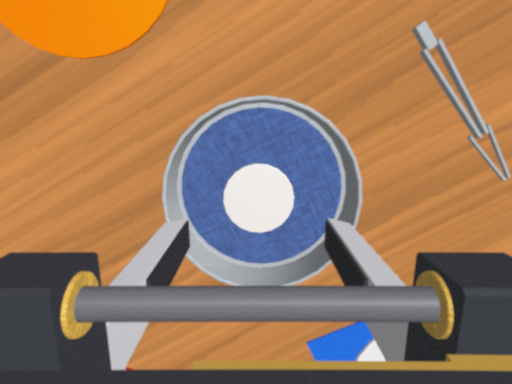

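View pics/s6.png

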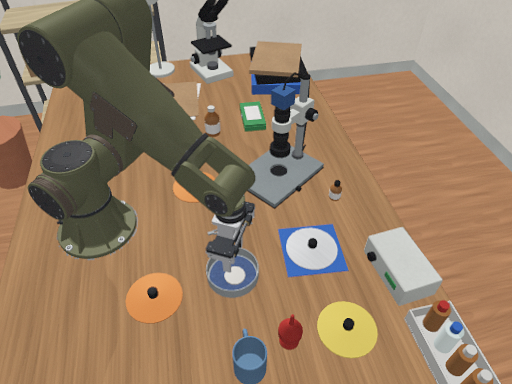

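In the wrist view the plate is at (258,198), centred between the open fingers. The lid lies on the blue mat. I'll descend now.

Request:
{"fn": "jog_arm", "kwargs": {"increments": [[-1,0,-20,0,0,0],[-1,0,-40,0,0,0],[-1,0,-60,0,0,0],[-1,0,-74,0,0,0],[-1,0,-81,0,0,0],[-1,0,-84,0,0,0],[-1,0,-86,0,0,0],[-1,0,-86,0,0,0]]}}

```text
time_s: 20.75
position: [0.3995, -0.2764, -0.0247]
tcp_rot: [-3.142, 0.0, 2.617]
ft_force: [-0.1, 0.1, 0.3]
width: 0.0798
```

Request:
{"fn": "jog_arm", "kwargs": {"increments": [[0,0,0,0,0,0],[0,0,0,0,0,0],[0,0,0,0,0,0],[0,0,0,0,0,0],[0,0,0,0,0,0],[0,0,0,0,0,0],[0,0,0,0,0,0],[0,0,0,0,0,0]], "gripper": 1.0, "squeeze": 12}}

```text
time_s: 21.75
position: [0.3994, -0.2764, -0.0248]
tcp_rot: [-3.142, 0.0, 2.617]
ft_force: [-1.1, 0.5, 3.9]
width: 0.0594
```

```bash
python3 - <<'E'
from plate import *
s=arm.sense(); print(s['position'],s['tcp_rot'],s['ft_force'],s['width'])
w=cap('wrist','w7')
E
```

```text
[ 0.39944154 -0.27638415 -0.02484845] [-3.14158109e+00  2.05559456e-04  2.61677633e+00] [-1.14268961  0.47663886  3.91771015] 0.05943872212514441
```

View pics/w7.png

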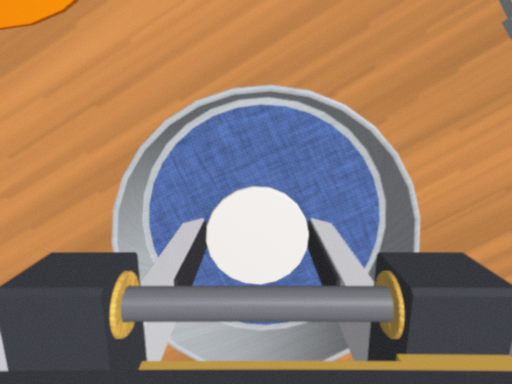

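Request:
{"fn": "jog_arm", "kwargs": {"increments": [[0,0,4,0,0,0],[0,0,14,0,0,0],[0,0,28,0,0,0],[0,0,42,0,0,0],[0,0,55,0,0,0],[0,0,65,0,0,0.1],[2,5,70,0,0,0.2],[5,12,70,0,0,0.32]]}}

```text
time_s: 22.8
position: [0.4046, -0.2644, 0.0461]
tcp_rot: [-3.141, 0.001, 2.94]
ft_force: [0.1, -0.3, -0.8]
width: 0.0593
```

```bash
python3 - <<'E'
from plate import *
s=arm.sense(); print(s['position'],s['tcp_rot'],s['ft_force'],s['width'])
w=cap('wrist','w8');cap('side','s8')
s=cv2.imread('pics/s8.png');ww=cv2.imread('pics/w8.png')
cv2.imwrite('pics/c8.png',np.hstack([cv2.resize(s[200:310,170:290],(480,440),interpolation=cv2.INTER_CUBIC),cv2.resize(ww[160:300,170:340],(300,440))]))
E
```

```text
[ 0.40459207 -0.26443692  0.04609523] [-3.14109580e+00  9.69903645e-04  2.94019896e+00] [ 0.10315596 -0.27110898 -0.75701959] 0.05927636388963215
```

View pics/c8.png

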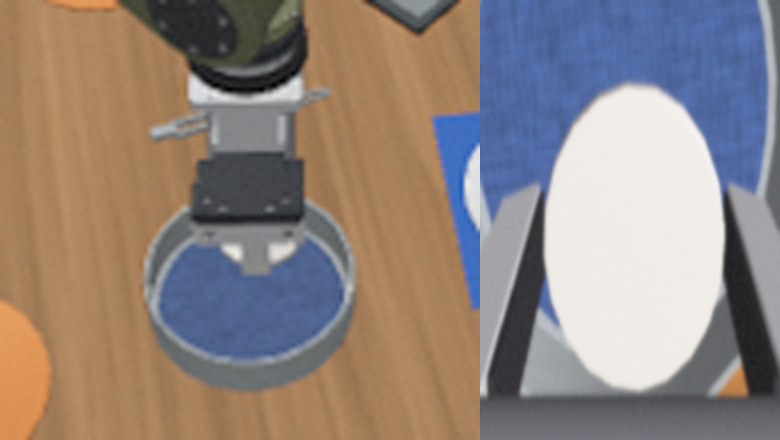

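Request:
{"fn": "jog_arm", "kwargs": {"increments": [[6,14,0,0,0,0.1],[22,48,0,0,0,0.2],[42,92,0,0,0,0.3],[64,140,0,0,0,0.41],[85,188,0,0,0,0.52],[105,232,0,0,0,0.63],[118,260,0,0,0,0.73],[124,272,0,0,0,0.816]]}}

```text
time_s: 23.9
position: [0.5288, 0.009, 0.0453]
tcp_rot: [3.142, 0.0, -2.529]
ft_force: [-0.3, -0.1, -0.9]
width: 0.0586
```

Request:
{"fn": "jog_arm", "kwargs": {"increments": [[8,18,0,0,0,0],[17,37,-4,0,0,0],[24,52,-10,0,0,0],[25,55,-20,0,0,0],[25,55,-30,0,0,0],[25,55,-38,0,0,0],[25,55,-44,0,0,0],[25,55,-44,0,0,0]]}}

```text
time_s: 24.9
position: [0.5531, 0.0624, 0.0007]
tcp_rot: [3.141, -0.001, -2.531]
ft_force: [0.0, 0.4, -0.6]
width: 0.0596
```

```bash
python3 - <<'E'
from plate import *
s=arm.sense(); print(s['position'],s['tcp_rot'],s['ft_force'],s['width'])
w=cap('wrist','w9');cap('side','s9')
s=cv2.imread('pics/s9.png');ww=cv2.imread('pics/w9.png')
cv2.imwrite('pics/c9.png',np.hstack([cv2.resize(s[100:240,200:340],(440,440),interpolation=cv2.INTER_CUBIC),cv2.resize(ww,(360,440))]))
E
```

```text
[0.55313471 0.06241923 0.00065469] [ 3.14126037e+00 -5.35784533e-04 -2.53082152e+00] [ 0.0015935   0.40075756 -0.60829541] 0.05962639665488049
```

View pics/c9.png

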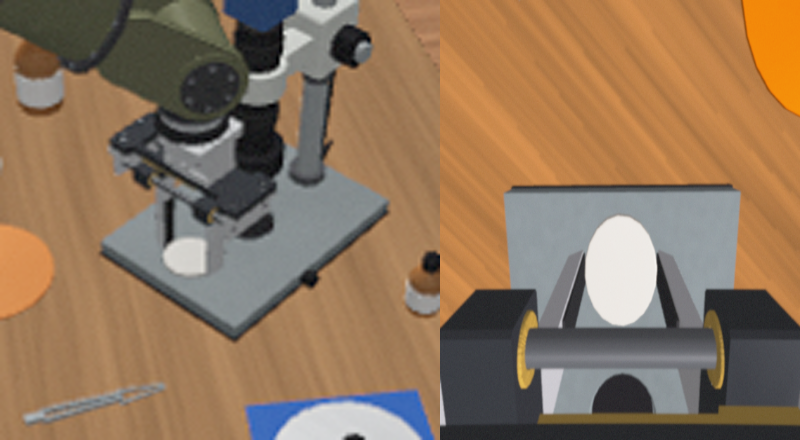

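The wrist view shows the plate centred over the front of the base. The base's front edge is level in the picture and the pocket is straight behind. I'll lower it.

Request:
{"fn": "jog_arm", "kwargs": {"increments": [[0,0,-3,0,0,0],[0,0,-5,0,0,0],[0,0,-6.5,0,0,0],[0,0,-7.5,0,0,0],[0,0,-8,0,0,0],[0,0,-8,0,0,0],[0,0,-8,0,0,0],[0,0,-8,0,0,0]]}}

```text
time_s: 26.0
position: [0.5534, 0.0627, -0.0069]
tcp_rot: [-3.142, 0.0, -2.53]
ft_force: [-0.1, 0.7, -1.2]
width: 0.0594
```

Request:
{"fn": "jog_arm", "kwargs": {"increments": [[0,0,-0.3,0,0,0],[0,0,-0.6,0,0,0],[0,0,-0.9,0,0,0],[0,0,-0.9,0,0,0],[0,0,-0.9,0,0,0],[0,0,-0.9,0,0,0],[0,0,-0.9,0,0,0],[0,0,-0.9,0,0,0]]}}

```text
time_s: 27.0
position: [0.5534, 0.0627, -0.0078]
tcp_rot: [-3.142, 0.0, -2.53]
ft_force: [-1.3, -0.4, 3.0]
width: 0.0591
```

Request:
{"fn": "jog_arm", "kwargs": {"increments": [[0,0,0.9,0,0,0],[0,0,0.9,0,0,0],[0,0,0.9,0,0,0],[0,0,0.9,0,0,0],[0,0,5,0,0,0],[0,0,20,0,0,0],[-16,-12,40,0,0,0],[-33,-23,60,0,0,0]], "gripper": 0.2}}

```text
time_s: 28.0
position: [0.5202, 0.0394, 0.0537]
tcp_rot: [-3.141, 0.001, -2.53]
ft_force: [0.8, -0.7, 0.4]
width: 0.0754
```

Request:
{"fn": "jog_arm", "kwargs": {"increments": [[-20,-14,0,0.05,-0.07,0],[-40,-28,0,0.12,-0.17,0],[-60,-42,0,0.19,-0.27,0],[-75,-53,0,0.26,-0.37,0],[-75,-53,0,0.33,-0.47,0],[-75,-53,0,0.402,-0.57,0],[-75,-53,0,0.402,-0.57,0],[-75,-53,0,0.402,-0.57,0]], "gripper": 0.68}}

```text
time_s: 29.0
position: [0.4363, 0.1036, 0.1296]
tcp_rot: [-3.096, 0.608, -2.585]
ft_force: [0.2, -1.1, 0.9]
width: 0.0302
```

```bash
python3 - <<'E'
from plate import *
s=arm.sense(); print(s['position'],s['tcp_rot'],s['ft_force'],s['width'],s['joint_pos'].round(2))
w=cap('wrist','w10');a=cap('side','s10');t=cap('top','t10')
im=cv2.imread('pics/s10.png');cv2.imwrite('pics/c10.png',np.hstack([cv2.resize(im[120:240,200:340],(420,360),interpolation=cv2.INTER_CUBIC),cv2.resize(cv2.imread('pics/t10.png')[110:230,160:285],(375,360),interpolation=cv2.INTER_CUBIC)]))
fitc('side',a,(230,150,330,205),.028,190)
fitc('top',t,(200,160,270,205),.028,190)
R=rot(s['tcp_rot']);print('zt',R[:,2],'tip',s['position']-.0316*R[:,2])
E
```

```text
[0.43628572 0.10363445 0.12956849] [-3.09586998  0.60842805 -2.58519042] [ 0.22094596 -1.09616334  0.92778522] 0.030242509850547793 [-0.04 -0.2   2.3   0.55  0.57 -2.55]
side [0.5534 0.0607 0.0269] 14 [252 178] [268 188]
top [0.5536 0.0644 0.0274] 14 [228 171] [242 185]
zt [ 0.5089939   0.26274239 -0.81968997] tip [0.42020151 0.09533179 0.1554707 ]
```

View pics/c10.png

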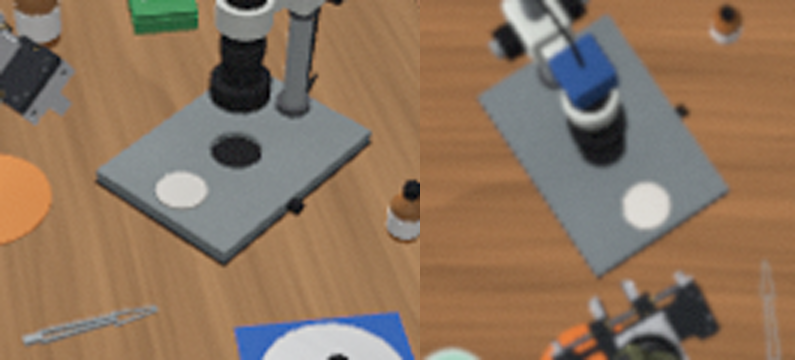

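View pics/w10.png

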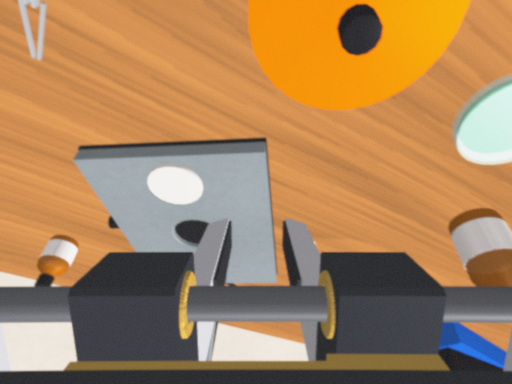

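The last joint ran into its limit (-2.55), so the leaned pose wasn't reached. Nothing was touched: the side view shows the plate lying at about (260,183) on the base, and the pocket is free. I'll straighten up and turn the tool half round so the wrist camera is on the upper side, then lean.

Request:
{"fn": "jog_arm", "kwargs": {"increments": [[0,0,10,-0.07,0.1,0],[0,0,20,-0.14,0.2,0],[0,0,30,-0.21,0.3,0],[0,0,40,-0.28,0.4,0],[0,0,45,-0.35,0.5,0],[0,0,50,-0.402,0.57,0],[0,0,50,-0.402,0.57,0],[0,0,50,-0.402,0.57,0]]}}

```text
time_s: 30.15
position: [0.4363, 0.1025, 0.1775]
tcp_rot: [-3.058, -0.09, -2.577]
ft_force: [-0.3, 1.0, 0.7]
width: 0.0302
```

```bash
python3 - <<'E'
from h import *
s=arm.sense();print(s['position'],s['tcp_rot'],s['ft_force'],s['joint_pos'].round(2),s['time_s'])
E
```

```text
[0.43627004 0.10246164 0.17747388] [-3.05834486 -0.09004118 -2.57696116] [-0.26137496  1.02826062  0.74265072] [ 0.22  0.11  1.74 -0.11  1.34 -1.89] 30.15
```

```bash
cat > plan.py <<'E'
from h import *
from scipy.spatial.transform import Rotation as Ro
PK=np.array([.635,.1196]);PSI=np.radians(35.15);e=np.array([np.cos(PSI),np.sin(PSI)]);OFF=.0316
def Rup(yaw): return Ro.from_euler('xyz',[np.pi,0,np.radians(yaw)])
def Rlean(deg): # tool x forward
    a=np.array([e[1],-e[0],0]); return Ro.from_rotvec(a*np.radians(deg))*Rup(np.degrees(PSI))
def rv(Rt,Rc): return (Rt*Rc.inv()).as_rotvec()
def cur():
    s=arm.sense(); return s,Ro.from_euler('xyz',s['tcp_rot'])
def tcp_for(tipx,tipy,tipz,R):
    p=np.r_[PK+tipx*e+tipy*np.array([-e[1],e[0]]),tipz]; return p+OFF*R.as_matrix()[:,2]
def tip_own(pos,R):
    t=pos-OFF*R.as_matrix()[:,2]; d=t[:2]-PK; return np.array([d@e,d@np.array([-e[1],e[0]]),t[2]])*1000
E
python3 - <<'E'
from plan import *
s,R0=cur()
print(s['position'])
RA,RB,RC=Rup(136),Rup(56),Rlean(42)
print('A',rv(RA,R0).round(3),'B',rv(RB,RA).round(3),'C',rv(RC,RB).round(3))
print('zt',RC.as_matrix()[:,2])
for x,z in[(-.145,.08),(-.145,.0288),(-.022,.0288)]: print(x,z,tcp_for(x,0,z,RC).round(4))
E
```

```text
[0.43627004 0.10246164 0.17747388]
A [ 0.079 -0.106 -1.335] B [-0.     0.    -1.396] C [ 0.526 -0.516 -0.347]
zt [ 0.54711305  0.38523121 -0.74314483]
-0.145 0.08 [0.5337 0.0483 0.0565]
-0.145 0.0288 [0.5337 0.0483 0.0053]
-0.022 0.0288 [0.6343 0.1191 0.0053]
```

Request:
{"fn": "jog_arm", "kwargs": {"increments": [[0,-8,0,0.01,-0.013,-0.167],[0,-16,0,0.02,-0.027,-0.334],[0,-24,0,0.03,-0.04,-0.501],[0,-32,0,0.04,-0.053,-0.668],[0,-40,0,0.05,-0.066,-0.834],[0,-50,0,0.06,-0.08,-1.001],[0,-60,0,0.07,-0.093,-1.168],[0,-65,0,0.079,-0.106,-1.335]]}}

```text
time_s: 31.15
position: [0.4361, 0.037, 0.1781]
tcp_rot: [3.14, 0.001, 2.367]
ft_force: [-0.3, 0.3, 0.8]
width: 0.0301
```

Request:
{"fn": "jog_arm", "kwargs": {"increments": [[5,0,0,0,0,-0.174],[10,0,0,0,0,-0.349],[15,0,0,0,0,-0.523],[20,0,0,0,0,-0.698],[25,0,0,0,0,-0.872],[30,0,0,0,0,-1.047],[35,0,0,0,0,-1.221],[35,0,0,0,0,-1.396]]}}

```text
time_s: 32.15
position: [0.4713, 0.0373, 0.178]
tcp_rot: [3.141, -0.001, 0.971]
ft_force: [0.4, 0.2, 0.2]
width: 0.03
```

Request:
{"fn": "jog_arm", "kwargs": {"increments": [[0,0,-5,0.09,-0.09,-0.06],[5,1,-10,0.19,-0.18,-0.12],[10,2,-20,0.28,-0.27,-0.18],[18,4,-35,0.37,-0.36,-0.24],[26,6,-50,0.45,-0.44,-0.3],[35,8,-65,0.526,-0.516,-0.347],[45,10,-80,0.526,-0.516,-0.347],[50,11,-90,0.526,-0.516,-0.347]]}}

```text
time_s: 33.15
position: [0.5212, 0.0481, 0.0876]
tcp_rot: [3.141, -0.733, 0.613]
ft_force: [0.6, -0.9, 0.1]
width: 0.0297
```

```bash
python3 - <<'E'
from plan import *
s,R=cur()
print(s['position'].round(4),s['tcp_rot'].round(3),s['ft_force'].round(1),s['joint_pos'].round(2),s['time_s'],s['width'])
print('tip own mm',tip_own(s['position'],R).round(1),'residual rot',rv(Rlean(42),R).round(4))
print('shift to (-145,0,28.8):',((tcp_for(-.145,0,.0288,Rlean(42))-s['position'])*1000).round(1))
E
```

```text
[0.5212 0.0481 0.0876] [ 3.141 -0.733  0.613] [ 0.6 -0.9  0.1] [-0.29  0.13  2.17  1.09  0.63 -0.18] 33.15 0.029692532963597237
tip own mm [-155.3    7.1  111. ] residual rot [0.0007 0.0002 0.0009]
shift to (-145,0,28.8): [ 12.5   0.2 -82.2]
```

```bash
python3 - <<'E'
from plan import *
cp=campose('wrist');w=cap('wrist','w11')
o=np.array([-e[1],e[0]])
img=cv2.imread('pics/w11.png')
for x in np.arange(-.14,.03,.02):
    q=proj('wrist',np.r_[PK+x*e,.022],cp); cv2.circle(img,tuple(int(v) for v in q.round()),1,(0,0,255),-1)
for a in np.linspace(0,6.28,60):
    q=proj('wrist',np.r_[PK+.032*np.array([np.cos(a),np.sin(a)]),.022],cp); cv2.circle(img,tuple(int(v) for v in q.round()),1,(0,255,0),-1)
for sx,sy in[(-.14,.1),(-.14,-.1),(0,.1),(0,-.1)]:
    q=proj('wrist',np.r_[PK+sx*e+sy*o,.022],cp); cv2.circle(img,tuple(int(v) for v in q.round()),2,(255,0,0),-1)
cv2.imwrite('pics/w11a.png',cv2.resize(img,(768,576),interpolation=cv2.INTER_CUBIC))
E
```

```text
(no output)
```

View pics/w11a.png

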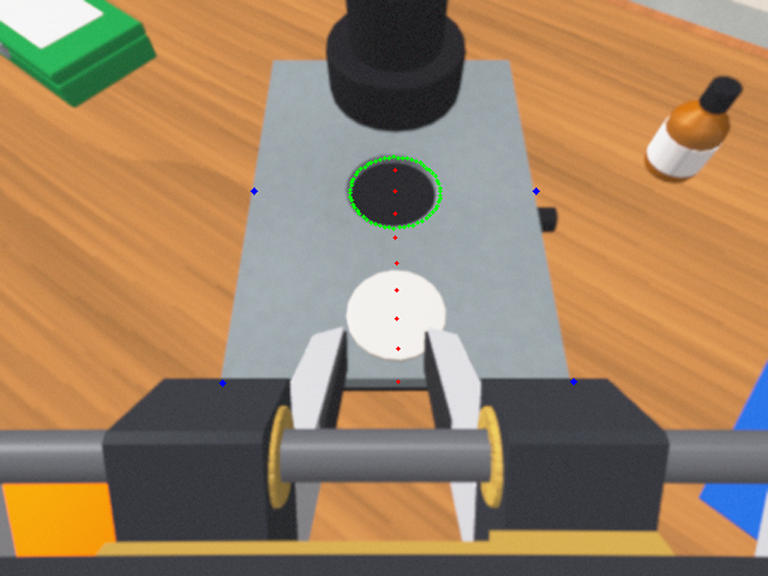

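The wrist view, with the model overlaid, shows the pocket (about (262,127) at original scale) and the plate (about (264,210)) on the centre line to within about 1 mm. I'll lower the leaned fingers in front of the plate.

Request:
{"fn": "jog_arm", "kwargs": {"increments": [[4,0,-12,0,0,0],[8,0,-26,0,0,0],[12,1,-40,0,0,0],[12,1,-54,0,0,0],[12,1,-66,0,0,0],[12,1,-75,0,0,0],[12,1,-81,0,0,0],[12,1,-81,0,0,0]]}}

```text
time_s: 34.2
position: [0.5334, 0.0498, 0.0071]
tcp_rot: [3.142, -0.733, 0.614]
ft_force: [-0.6, 0.3, 0.1]
width: 0.0302
```

```bash
python3 - <<'E'
from plan import *
s,R=cur()
print(s['position'].round(4),s['ft_force'].round(1),s['joint_pos'].round(2),s['time_s'],s['width'])
print('tip own mm',tip_own(s['position'],R).round(1),'residual rot',rv(Rlean(42),R).round(4))
for x in(-.118,-.08,-.05,-.04,-.025): print(x,((tcp_for(x,.0005,.0293,Rlean(42))-s['position'])*1000).round(1))
cap('wrist','w12');cap('side','s12')
im=cv2.imread('pics/s12.png');cv2.imwrite('pics/c12.png',np.hstack([cv2.resize(im[130:220,210:330],(480,360),interpolation=cv2.INTER_CUBIC),cv2.resize(cv2.imread('pics/w12.png')[100:290,140:380],(320,360))]))
E
```

```text
[0.5334 0.0498 0.0071] [-0.6  0.3  0.1] [-0.28  0.35  2.17  1.4   0.56 -0.54] 34.2 0.030179922808966465
tip own mm [-144.5    1.4   30.6] residual rot [-0.      0.0001 -0.0008]
-0.118 [22.2 14.5 -1.3]
-0.08 [53.2 36.4 -1.3]
-0.05 [77.8 53.6 -1.3]
-0.04 [85.9 59.4 -1.3]
-0.025 [98.2 68.  -1.3]
```

View pics/c12.png

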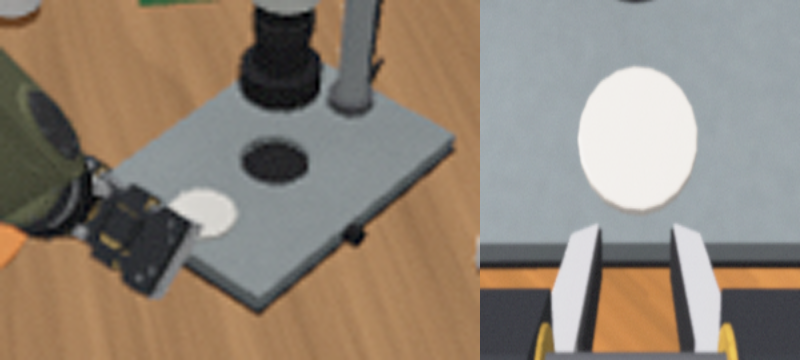

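Request:
{"fn": "jog_arm", "kwargs": {"increments": [[6,3,-1.3,0,0,0],[12,7.5,-1.3,0,0,0],[18,11.5,-1.3,0,0,0],[25,16.5,-1.3,0,0,0],[32,21.5,-1.3,0,0,0],[39,26.5,-1.3,0,0,0],[46,31.5,-1.3,0,0,0],[53.2,36.4,-1.3,0,0,0]]}}

```text
time_s: 35.3
position: [0.5871, 0.0866, 0.0058]
tcp_rot: [-3.142, -0.733, 0.614]
ft_force: [-0.2, -1.5, 0.0]
width: 0.03
```

```bash
cat > look.py <<'E'
import sys
from plan import *
tag=sys.argv[1]
s,R=cur()
print(s['position'].round(4),s['ft_force'].round(1),s['time_s'],s['width'])
print('tip own mm',tip_own(s['position'],R).round(1))
for x in map(float,sys.argv[2:]): print(x,((tcp_for(x/1000,.0005,.0293,Rlean(42))-s['position'])*1000).round(1))
cp=campose('wrist');w=cap('wrist','w'+tag);cap('side','s'+tag)
im=w.astype(int);m=(((im.max(2)-im.min(2))<40)&(im.min(2)>190)).astype(np.uint8);m[:, :150]=0;m[:,380:]=0;m[300:]=0
c=max(cv2.findContours(m,0,1)[0],key=cv2.contourArea)[:,0,:]
for z in(.022,.028):
    P=np.array([atz('wrist',q,z,cp)[:2]-PK for q in c]); P=np.c_[P@e,P@np.array([-e[1],e[0]])]*1000
    print('white blob own x',P[:,0].min().round(1),P[:,0].max().round(1),'y',P[:,1].min().round(1),P[:,1].max().round(1),'at z',z)
im=cv2.imread(f'pics/s{tag}.png');cv2.imwrite(f'pics/c{tag}.png',np.hstack([cv2.resize(im[130:220,210:330],(480,360),interpolation=cv2.INTER_CUBIC),cv2.resize(cv2.imread(f'pics/w{tag}.png')[100:290,140:380],(320,360))]))
E
python3 look.py 13 -50 -40 -35 -30 -25
```

```text
[0.5871 0.0866 0.0058] [-0.2 -1.5  0. ] 35.3 0.029956087911047688
tip own mm [-79.4   0.6  29.2]
-50.0 [24.1 16.8  0. ]
-40.0 [32.2 22.6  0. ]
-35.0 [36.3 25.5  0. ]
-30.0 [40.4 28.3  0. ]
-25.0 [44.5 31.2  0. ]
white blob own x -108.2 -23.3 y -36.7 37.9 at z 0.022
white blob own x -109.6 -27.4 y -35.5 36.7 at z 0.028
```

View pics/c13.png

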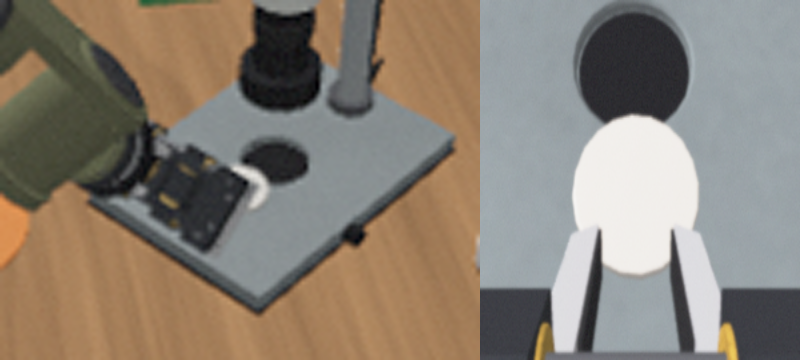

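```bash
python3 - <<'E'
import cv2
w=cv2.imread('pics/w13.png');cv2.imwrite('pics/w13c.png',cv2.resize(w[95:215,190:320],None,fx=5,fy=5,interpolation=cv2.INTER_CUBIC))
E
```

```text
(no output)
```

View pics/w13c.png

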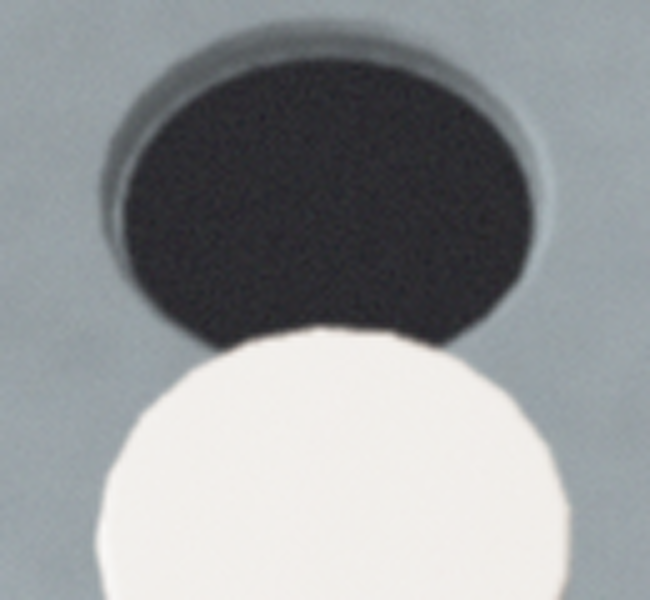

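Enlarged, the plate's centre column sits about 1.2 px, or 0.9 mm, right of the pocket's (centres at crop columns 334 and 328). I'll correct 0.8 mm sideways while pushing on slowly.

Request:
{"fn": "jog_arm", "kwargs": {"increments": [[3,2.7,0,0,0,0],[6.5,5.3,0,0,0,0],[10,7.8,0,0,0,0],[13.5,10.3,0,0,0,0],[17,12.8,0,0,0,0],[20.5,15.3,0,0,0,0],[24,17.7,0,0,0,0],[27.7,20.3,0,0,0,0]]}}

```text
time_s: 36.4
position: [0.6145, 0.1067, 0.0058]
tcp_rot: [3.142, -0.733, 0.614]
ft_force: [0.0, -0.3, 1.7]
width: 0.0298
```

```bash
python3 look.py 14 -35 -30 -25 -22; python3 -c "
import cv2
w=cv2.imread('pics/w14.png');cv2.imwrite('pics/w14c.png',cv2.resize(w[95:255,180:330],None,fx=3.6,fy=3.6,interpolation=cv2.INTER_CUBIC))"
```

```text
[0.6145 0.1067 0.0058] [ 0.  -0.3  1.7] 36.4 0.02983932733778843
tip own mm [-45.3   1.2  29.2]
-35.0 [8.9 5.4 0.1]
-30.0 [13.   8.2  0.1]
-25.0 [17.  11.1  0.1]
-22.0 [19.5 12.9  0.1]
white blob own x -74.2 10.7 y -36.2 38.6 at z 0.022
white blob own x -75.5 6.6 y -35.0 37.3 at z 0.028
```

View pics/w14c.png

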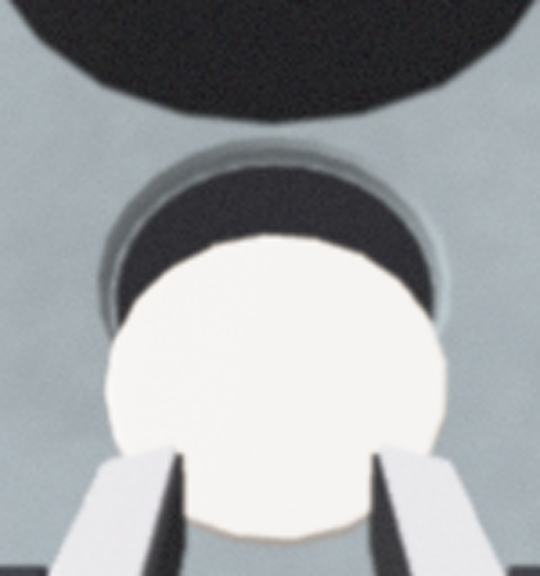

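View pics/c14.png

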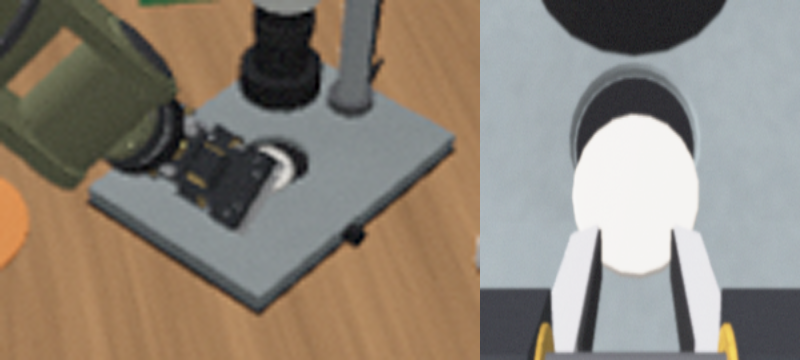

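Request:
{"fn": "jog_arm", "kwargs": {"increments": [[1.5,1.1,0,0,0,0],[3.1,2.2,0,0,0,0],[4.7,3.3,0,0,0,0],[6.3,4.4,0,0,0,0],[7.9,5.6,0,0,0,0],[9.5,6.7,0,0,0,0],[11,7.8,0,0,0,0],[12.5,8.9,0,0,0,0]]}}

```text
time_s: 37.5
position: [0.6269, 0.1155, 0.0058]
tcp_rot: [-3.142, -0.733, 0.614]
ft_force: [-0.5, -0.2, 0.8]
width: 0.03
```

```bash
python3 look.py 15 -30 -25 -22; python3 -c "
import cv2
w=cv2.imread('pics/w15.png');cv2.imwrite('pics/w15c.png',cv2.resize(w[95:255,180:330],None,fx=3.6,fy=3.6,interpolation=cv2.INTER_CUBIC))"
```

```text
[0.6269 0.1155 0.0058] [-0.5 -0.2  0.8] 37.5 0.02999468250470315
tip own mm [-30.1   1.3  29.2]
-30.0 [ 0.6 -0.6  0. ]
-25.0 [4.7 2.3 0. ]
-22.0 [7.1 4.  0. ]
white blob own x -59.0 25.1 y -36.1 38.7 at z 0.022
white blob own x -60.3 21.0 y -34.9 37.5 at z 0.028
```

View pics/w15c.png

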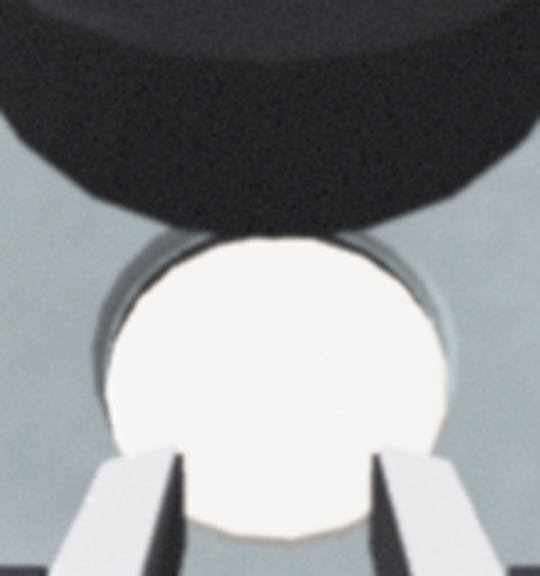

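View pics/c15.png

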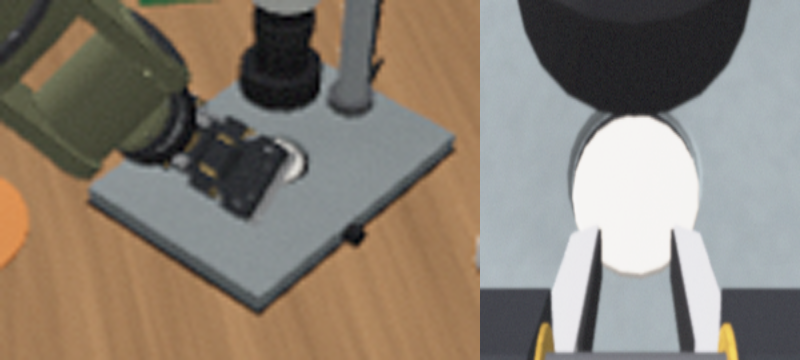

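Request:
{"fn": "jog_arm", "kwargs": {"increments": [[0.8,0.6,0,0,0,0],[1.6,1.2,0,0,0,0],[2.5,1.8,0,0,0,0],[3.3,2.4,0,0,0,0],[4.1,2.9,0,0,0,0],[4.9,3.5,0,0,0,0],[5.7,4.1,0,0,0,0],[5.7,4.1,0,0,0,0]]}}

```text
time_s: 38.6
position: [0.6325, 0.1196, 0.0057]
tcp_rot: [-3.141, -0.733, 0.614]
ft_force: [0.4, 0.4, 0.8]
width: 0.0299
```

```bash
python3 look.py 16 -22 -20 -18; python3 -c "
import cv2
w=cv2.imread('pics/w16.png');cv2.imwrite('pics/w16c.png',cv2.resize(w[95:255,180:330],None,fx=3.6,fy=3.6,interpolation=cv2.INTER_CUBIC))"
```

```text
[0.6325 0.1196 0.0057] [0.4 0.4 0.8] 38.6 0.02991271202814968
tip own mm [-23.2   1.4  29.2]
-22.0 [ 1.5 -0.1  0.1]
-20.0 [3.2 1.1 0.1]
-18.0 [4.8 2.2 0.1]
white blob own x -52.1 22.1 y -35.9 38.8 at z 0.022
white blob own x -53.4 18.4 y -34.7 37.6 at z 0.028
```

View pics/w16c.png

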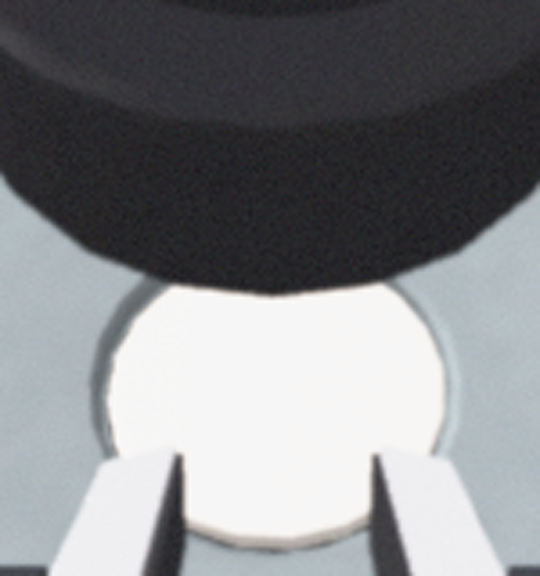

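View pics/c16.png

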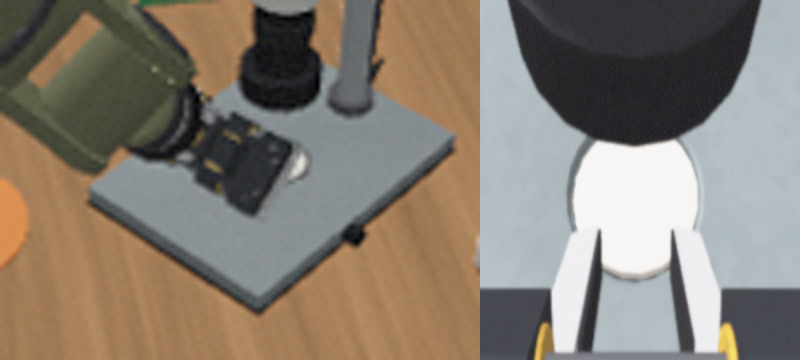

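Request:
{"fn": "jog_arm", "kwargs": {"increments": [[0.4,0.3,0,0,0,0],[0.8,0.6,0,0,0,0],[1.2,0.9,0,0,0,0],[1.6,1.1,0,0,0,0],[2,1.4,0,0,0,0],[2.4,1.7,0,0,0,0],[2.4,1.7,0,0,0,0],[2.4,1.7,0,0,0,0]]}}

```text
time_s: 39.7
position: [0.6349, 0.1212, 0.0058]
tcp_rot: [-3.142, -0.733, 0.614]
ft_force: [-0.0, -0.4, 0.2]
width: 0.03
```

```bash
python3 look.py 17 -22 -20 -18; python3 -c "
import cv2
w=cv2.imread('pics/w17.png');cv2.imwrite('pics/w17c.png',cv2.resize(w[95:255,180:330],None,fx=3.6,fy=3.6,interpolation=cv2.INTER_CUBIC))"
```

```text
[0.6349 0.1212 0.0058] [-0.  -0.4  0.2] 39.7 0.030025376059904123
tip own mm [-20.3   1.3  29.2]
-22.0 [-0.9 -1.7  0. ]
-20.0 [ 0.7 -0.5  0. ]
-18.0 [2.4 0.6 0. ]
white blob own x -49.2 20.4 y -36.3 38.8 at z 0.022
white blob own x -50.5 16.8 y -35.1 37.6 at z 0.028
```

View pics/w17c.png

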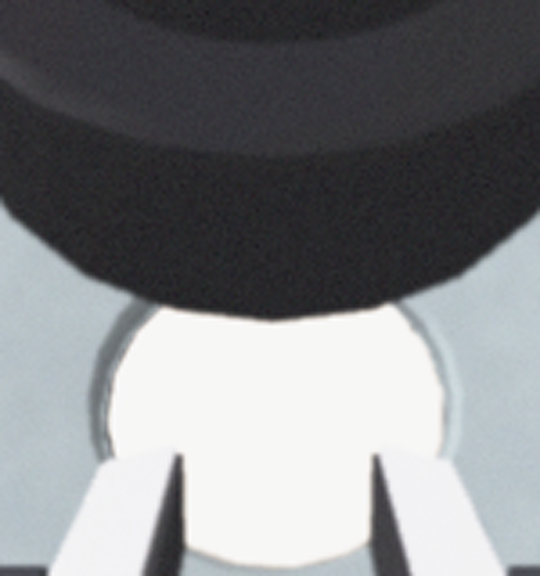

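The plate now stays put while the fingers advance, so it appears to have dropped in. I'll withdraw along the tool axis and inspect.

Request:
{"fn": "jog_arm", "kwargs": {"increments": [[-4,-3,2,0,0,0],[-10,-7,6,0,0,0],[-20,-14,14,0,0,0],[-32,-22,24,0,0,0],[-44,-31,35,0,0,0],[-58,-40,47,0,0,0],[-70,-49,60,0,0,0],[-80,-56,65,0,0,0]]}}

```text
time_s: 40.8
position: [0.5543, 0.0645, 0.0718]
tcp_rot: [3.14, -0.734, 0.615]
ft_force: [-0.2, 0.4, -0.7]
width: 0.0301
```

```bash
python3 look.py 18; python3 -c "
import cv2,numpy as np
w=cv2.imread('pics/w18.png');s=cv2.imread('pics/s18.png')
cv2.imwrite('pics/w18c.png',np.hstack([cv2.resize(w[60:220,180:340],(400,400),interpolation=cv2.INTER_CUBIC),cv2.resize(s[150:195,255:305],(400,400),interpolation=cv2.INTER_CUBIC)]))"
```

```text
[0.5543 0.0645 0.0718] [-0.2  0.4 -0.7] 40.8 0.03012898742782461
tip own mm [-118.8    1.4   95.3]
white blob own x -30.0 28.5 y -28.2 30.9 at z 0.022
white blob own x -33.8 23.3 y -27.5 30.2 at z 0.028
```

View pics/w18c.png

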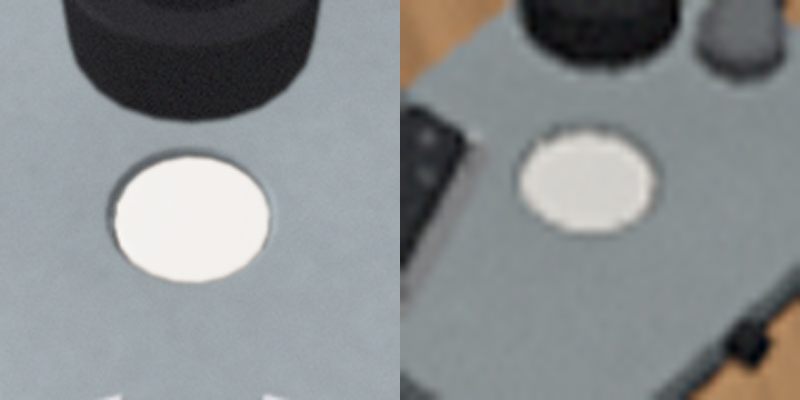

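View pics/s18.png

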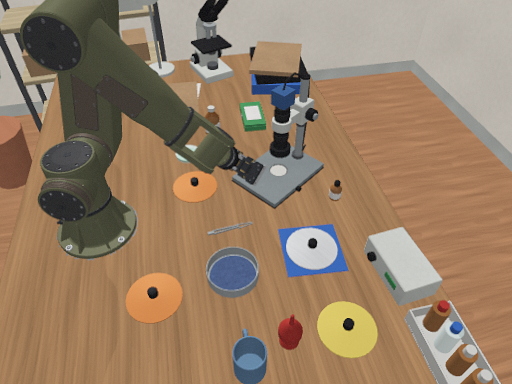

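```bash
python3 - <<'E'
from plan import *
from lid import wcp
o=np.array([-e[1],e[0]])
for f,cp,zs,roi in [('w11',wcp([.5212,.0481,.0876],[3.141,-.733,.613]),(.022,.028),(225,175,305,215)),('w18',wcp([.5543,.0645,.0718],[3.1405,-.734,.615]),(.022,.028),(215,115,300,180))]:
    im=cv2.imread(f'pics/{f}.png').min(2).astype(np.float32); x0,y0,x1,y1=roi
    m=np.zeros(im.shape,np.uint8); m[y0:y1,x0:x1]=im[y0:y1,x0:x1]>195
    c=max(cv2.findContours(m,0,1)[0],key=cv2.contourArea)[:,0,:]
    for z in zs:
        P=np.array([atz('wrist',q,z,cp)[:2]-PK for q in c]);P=np.c_[P@e,P@o]*1000
        print(f,z,'x',P.min(0).round(1),P.max(0).round(1),'size',np.ptp(P,axis=0).round(1))
E
```

```text
w11 0.022 x [-102.   -29.6] [-65.8  30.8] size [36.3 60.4]
w11 0.028 x [-104.8  -28.8] [-69.3  30.2] size [35.4 59.1]
w18 0.022 x [-30.  -28.1] [28.5 31. ] size [58.5 59.1]
w18 0.028 x [-33.8 -27.4] [23.3 30.3] size [57.1 57.7]
```

```bash
python3 - <<'E'
from rig import arm
print(arm.sense()['time_s'],arm.finish_job())
E
```

```text
the job is handed in; nothing more can be done
40.9 None
```

The job is handed in at 40.9 s. The aluminium lid is on the blue mat and the glass plate is flush in the pocket under the ring light.

- **Lid:** I lifted it by its knob and set it down on the mat. The side view shows it lying inside the mat's outline.
- **Plate:** I took it out of the dish and laid it flat on the front of the base. Then I pushed it back with two fingers 30 mm apart and the tool leaning 42°, without lifting it, until it dropped in.
- **Final check:** In the wrist picture the plate measures 59.1 mm across if taken at pocket height (22 mm). It measured the same taken at 28 mm when it lay on the base, so it has dropped 6 mm. It looks level (58.5 by 59.1 mm) and is centred to about 1 mm.
- **Surroundings:** The arm stands clear of everything, with no contact force. The bystanders look unmoved in the last side view, although the arm partly hides the amber reagent bottle and the Petri dish there.

Three things did not go as expected:
- **Finger length:** The real fingertips end about 31.5 mm behind the stated TCP, so the first grasp closed in the air above the knob. I found the offset by pressing the shut fingers lightly on the knob, at 32 N at most, and corrected for it afterwards.
- **First lean:** The first attempt to lean the tool ran the last joint to its limit at -2.55 rad and stopped short of the pose. I turned the tool half round and leaned it again; nothing was touched.
- **Camera disagreement:** The side and top cameras differed by up to about 4 mm in y, so I aligned the last part of the push by the wrist view.

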